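# Refit the cleaned inking stand

## Task

Put the inking stand back together: nest the brass drip liner squarely into the V trough between the stand's cheeks and let go of it, then take the orange roller from the rack and lower its axle into both slots at once, keeping hold until both ends rest on the slot bottoms. Then swing the steel bail all the way down over the axle ends. Leave the grey roller and everything else on the desk where it is.

Things in the scene. Friction and masses are not known exactly. Their poses are not given: they have to be found in the camera images.
- stand: Mint-green inking stand, fixed; footprint 120 x 164 mm, 112 high. Origin at the centre of its underside, z up; y runs along the roller's axle when fitted. Two upright cheeks (y = 62 to 72 and -72 to -62, 124 clear between; x = -55 to 40), each with an open-topped slot at x = 0. Low between them a fixed aluminium angle, V up: the drip trough. A steel bail is hinged on the cheeks.
- seat_a (a point): Centre of the axle when bottomed in the slot of the +y cheek, at x = 0, y = 67, z = 92 in the stand's frame. The slot is 11 wide with its floor at z = 88, straight to z = 102, then flares at 45 degrees to 31 wide at the top, z = 112.
- seat_b (a point): The same in the slot of the -y cheek, at y = -67.
- trough (a point): Mid-length of the trough's inner valley, at x = 0, y = 0, z = 12 in the stand's frame: the liner's origin lies here when nested. The trough runs along the stand's y, 112 long, legs 26 long, each at 45 degrees. Axes as the stand.
- bail (a joint): Angle of the retaining bail, rad: 0 = closed (its stop; arms level, 2 mm above both bottomed axle ends), 2.5 = open stop, leaning back to the stand's -x. Starts at 2.1 to 2.5. Stiff hinge, stays where left; about 1 to 3 N at the bar moves it. Hinge axis along the stand's y through x = -48, z = 102 of the stand's frame; arms outside the cheeks at y = -79 and 79.
- bail_bar (a point): Middle of the bail's round cross bar, diameter 10, 158 long along the stand's y, 98 from the hinge axis. In the stand's frame it lies at x = -48 + 98 cos(angle), z = 102 + 98 sin(angle): closed at x = 50, z = 102, in front of the roller.
- roller: Orange ink roller, 0.2 to 0.45 kg, loose: barrel diameter 40, length 116 mm, steel axle diameter 8 sticking out 30 at each end (176 overall). Origin at its centre; own y along the axle (its turn about the axle has no meaning; either end may go in either slot). Starts on the rack, axle 50 above the table.
- roller_end_a (a point): Tip of the axle on the roller's +y, 88 from its centre.
- roller_end_b (a point): Tip of the axle on the roller's -y.
- rack: Low plywood rack, fixed, 166 x 150 mm, 54 high, left or right of the stand (varies). Origin at the centre of its underside. Two side boards with notches 12 wide, 8 deep at x = -40 and 40 carry two rollers side by side, axles along the rack's y, 80 apart; which lies where varies.
- liner: Brass drip liner, 0.1 to 0.2 kg, loose: angle section, legs 36 x 3 mm, V up, 108 long, with an upright black grip in its middle, 10 thick (own x), 36 long (own y), top 56 above the origin. Leg edges 27 above the origin. Origin at mid-length of its outer lower corner edge; y along the V, z up. Starts nested in the drying stand.
- liner_grip (a point): Middle of the liner's grip, 49 above the liner's origin (7 below the grip's top). Axes as the liner.
- dryer: White drying stand, fixed, 75 x 120 mm, opposite the rack: an angle section V up, same as the trough, inner valley 12 above the table, in which the liner starts. Origin at the centre of its underside, y along the V.
- grey_roller: The dark grey roller, same shape and size as the orange one, on the same rack; stays there. Origin at its centre, own y along its axle.
- ink_a: Bystander: ink jar, blue lid, diameter 54, 75 high. Origin under its base.
- ink_b: Bystander: white ink jar, black lid, diameter 60, 85 high. Origin under its base.
- medium: Bystander: white bottle with yellow cap, diameter 56, 150 high. Origin under its base.
- mug: Bystander: black mug, diameter 82, 100 high, handle on its own +y. Origin under its base.
- tape: Bystander: yellow ring, diameter 94, 24 high, lying flat. Origin at the centre of its underside.
- knife: Bystander: spatula (ink knife) lying flat nearest the robot.
- brush: Bystander: brush lying flat beyond the stand.
Things that resemble listed ones, but are neither listed nor needed, are in the scene too. What is shaped like the stand but purple is not meant.

How it is judged (in metres and radians):
On the way, in this order (a step that is already met when the one before it is completed fails the run):
1. the liner is nested in the trough and let go (x of liner in the frame of stand between -0.003 and 0.003 m and y of liner in the frame of stand between -0.009 and 0.009 m and z of liner in the frame of stand below 0.0145 m and angle between the y axis of liner and the y axis of stand, either way round below 0.06 rad and angle between liner's own z axis and vertical below 0.08 rad and contact force between the fingers and liner below 0.1 N), for 0.2 s.
2. both axle ends are lowered to within 5 mm of the slot bottoms with the roller still held in the fingers, over the nested liner (x of liner in the frame of stand between -0.003 and 0.003 m and y of liner in the frame of stand between -0.009 and 0.009 m and z of liner in the frame of stand below 0.0145 m and angle between the y axis of liner and the y axis of stand, either way round below 0.06 rad and angle between liner's own z axis and vertical below 0.08 rad and x of roller in the frame of stand between -0.004 and 0.004 m and y of roller in the frame of stand between -0.007 and 0.007 m and z of each of roller_end_a, roller_end_b in the frame of stand below 0.097 m and contact force between the fingers and roller above 1 N), for 0.1 s.
3. the bail is swung shut over the axle ends (x of roller in the frame of stand between -0.003 and 0.003 m and y of roller in the frame of stand between -0.007 and 0.007 m and z of roller_end_a in the frame of stand between 0.088 and 0.0945 m and z of roller_end_b in the frame of stand between 0.088 and 0.0945 m and value of joint bail below 0.06 rad), for 0.2 s.
At the end, for the whole second after the job is handed in: Liner nested in the trough: within 3 mm across, 9 along, 2.5 of full depth, parallel within 0.06 rad, upright within 0.08. Both orange axle tips no more than 2.5 mm above bottomed height, roller centred within 3 mm across and 7 along the slots. Bail under 0.06 rad. All at rest (all of step 3 and x of liner in the frame of stand between -0.003 and 0.003 m and y of liner in the frame of stand between -0.009 and 0.009 m and z of liner in the frame of stand below 0.0145 m and angle between the y axis of liner and the y axis of stand, either way round below 0.06 rad and angle between liner's own z axis and vertical below 0.08 rad and linear speed of each of roller, liner below 0.02 m/s); the robot touches nothing.
It fails at once if the grey roller is displaced by more than 20 mm (distance of grey_roller from where it was at the start of the episode above 0.02 m).
It fails at once if another thing on the desk (jar, bottle, mug, ring, spatula, brush) is displaced by more than 30 mm (distance of any of ink_a, ink_b, medium, mug, tape, knife, brush from where it was at the start of the episode above 0.03 m).
It also fails if it takes over 67 s, if anything falls off the work surface, if the arm or the gripper's body presses on something with over 40 N, if the wrist force passes 120 N, or if a joint passes its speed limit or range.

## Robot

A 7-joint arm with a two-finger parallel gripper is mounted at the origin on the work surface. World frame = base frame: x ahead of the robot, y to its left, z up, the work surface at z = 0. Lengths are in mm, angles in degrees, forces in N, time in s.
With the tool pointing down it reaches from about 425 to 1025 mm from the base axis. Payload 3.6 kg.
Tool frame: the origin (TCP) lies at the very end of the fingers, on their centre line; the grasp point (between the pads) lies 19 mm behind it; z points along the fingers, y is the direction in which the jaws open and shut (so a half turn about z gives the same grasp; the last joint's range is limited). The gripper opens to 85 mm and grips with 20 to 120 N. Pads are 22 mm wide; open, the fingers measure 114 mm over their backs; the gripper's body (76 mm by 85 mm) begins 54 mm behind the grasp point. The pads swing forward as they close: fully open they stand 13 mm farther back than shut.
Start: joints at [-72.107, 33.873, 2.773, 92.16, -1.908, 54.013, -1.931], TCP at [286.192, 666.126, 231.302] pointing down, gripper open.
Joint ranges: [-153.93, 153.93], [-27.13, 128.08], [-72.61, 78.16], [10.71, 143.7], [-87.88, 267.88], [4.46, 118.87], [-176.78, 176.78]. Speed limits (degrees/s): [147.25, 147.25, 180, 180, 180, 180, 180].

## Interface

Orientations are given as a 3x3 rotation matrix whose columns are the frame's x, y, z axes.
In Python, from station import sensors, viewer, bot gives the robot as it stands.
- The arm moves only by the tool servo_tool, never from a script. Its argument "steps" is a list of rows, each a list of 2 entries, a list of its own where there are three numbers: the shift along the world's x, y, z in cm, then the turn, a rotation vector about the world's x, y, z in degrees. A call has 1 to 20 rows; each row is the pose to reach, as a shift and turn from the pose commanded when the call began; what a row does not reach only later rows make up. A row lasts 1/12 s, in which the tool goes at most 41.7 mm and 7.16 degrees, less where a joint would pass 70% of its speed; a pose out of reach is approached as far as the arm can. A call with a gripper value outside its range is refused whole. "claw" is the gripper's target within -1 to 1 (shut at 1, half-way at 0, fully open at -1), set as the call begins (left out, the last holds). The fingers move at their own pace and stop on an object; "grip_force" is the grip in N (left out, the last holds). Time passes only in rows, so rows that repeat a pose let the fingers close. It gives the time, the measured TCP pose, the force and the opening at its end, in the units of the state.
- sensors.sense(): the state, without advancing time (a new reading comes with each control period).
- viewer.read_camera(name): name is "side" or "top"; returns a dict with "pixels" (480x640x3 uint8, red, green, blue), "fx", "fy", "cx", "cy" (pixels), "R" (3x3) and "t" (3): a world point X has camera coordinates R X + t. Camera axes: x right, y down, z forward; pixel columns grow to the right and rows downward; lengths in mm; the calibration is good to about 2 mm. A picture is of the moment at which its call begins. There is no depth.
- bot.hand_in(): hands the job in, once; it reports no verdict.
The state is a dict: "time_s": time; "joint_positions": joint angles; "qd": joint speeds; "effort": joint torques, N m; "position": TCP position; "tcp_rot": TCP orientation; "wrist_force": force on the tool from outside, world axes, zero at the start; "wrist_torque": the same for the moment, N m; "opening": opening from 0.0 (shut) to 1.0 (fully open).
Only numpy, scipy, OpenCV 4.12 (cv2) and the standard library are available. Lean on these libraries where they do the work, as an engineer would, in place of code of your own. Each camera call takes 0.05 s, during which the arm holds its last target.

## Working session

There is one attempt and no reset: what is moved stays moved. The work goes in short steps, Python scripts to look and compute and a tool call to move; the robot and the scene stay as the last step left them, time stands still between calls to the robot, and variables do not carry over. Pictures are saved under pics/ and viewed, and the job is handed in when it is done.

Besides the shell and the picture viewer there is one more tool, called after "Request:" as a command line: name --argument value ..., lists and objects as JSON in quotes. servo_tool: Moves the arm, as the interface text tells. Its arguments: {"type":"object","properties":{"steps":{"type":"array","items":{"type":"array"}},"claw":{"type":"number"},"grip_force":{"type":"number"}},"required":["steps"]}

```bash
mkdir -p pics; ls; python3 - <<'E'
from station import sensors, viewer, bot
import cv2
s=sensors.sense();print(s)
for n in("side","top"):
    d=viewer.read_camera(n);print(n,{k:d[k] for k in d if k!="pixels"})
    cv2.imwrite(f"pics/{n}0.png",d["pixels"][:,:,::-1])
E
```

```text
pics
{'time_s': 0.0, 'joint_positions': array([-72.1079805 ,  33.92651586,   2.76630625,  92.23722238,
        -1.9069158 ,  54.01048406,  -1.92918146]), 'qd': array([-0.0562358 ,  0.00711809, -0.00674962, -0.01540115, -0.16717906,
        0.02953233,  0.02649669]), 'effort': array([ 9.77950476e-04, -5.48679686e+01,  1.54682714e+00, -1.98117131e+01,
        9.43462568e-03,  8.91328615e-03,  3.82034202e-06]), 'position': array([285.84082167, 665.37393537, 230.12519906]), 'tcp_rot': array([[-9.18850442e-01,  3.94605230e-01, -7.60321919e-04],
       [ 3.94605941e-01,  9.18848043e-01, -2.10350923e-03],
       [-1.31435434e-04, -2.23283793e-03, -9.99997499e-01]]), 'wrist_force': array([-0.55942453, -0.13690297, -0.45421054]), 'wrist_torque': array([-0.00440036,  0.05828903, -0.00788112]), 'opening': 0.9997455332033949}
side {'fx': 495.84450989031245, 'fy': 495.84450989031245, 'cx': 321.3422778399957, 'cy': 241.4400214530756, 'R': array([[ 0.697472  , -0.71656891, -0.00786225],
       [-0.49370012, -0.4725326 , -0.73005009],
       [ 0.51941603,  0.51307109, -0.68334841]]), 't': array([-355.00546328,  348.98916621,  865.52020526])}
top {'fx': 439.5545417883097, 'fy': 439.5545417883097, 'cx': 324.0440205124572, 'cy': 239.5246265160278, 'R': array([[ 0.01709386, -0.99985287, -0.00143086],
       [-0.99268478, -0.01680021, -0.11956037],
       [ 0.11951874,  0.00346414, -0.9928259 ]]), 't': array([  17.8811088 ,  548.45137108, 1102.43442394])}
```

View pics/top0.png

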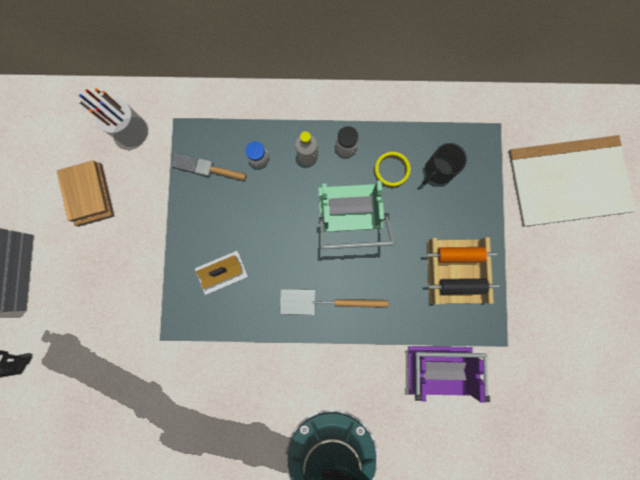

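View pics/side0.png

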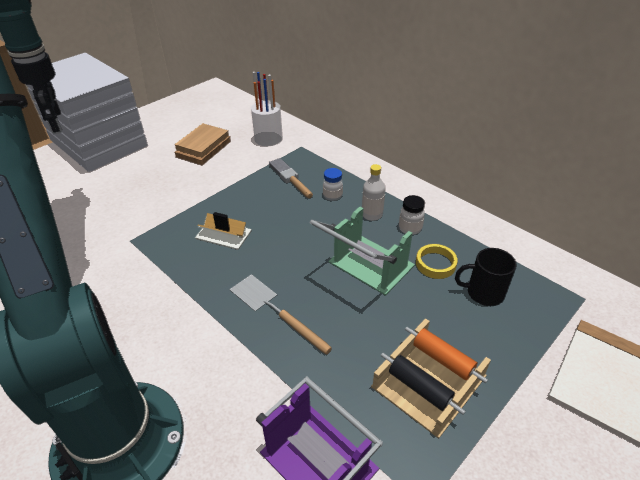

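```bash
cat > h.py <<'E'
import numpy as np, cv2
from scipy.optimize import least_squares
C={"side":dict(f=495.84450989,c=np.array([321.34227784,241.44002145]),R=np.array([[ 0.697472  , -0.71656891, -0.00786225],[-0.49370012, -0.4725326 , -0.73005009],[ 0.51941603,  0.51307109, -0.68334841]]),t=np.array([-355.00546328,348.98916621,865.52020526])),
"top":dict(f=439.55454179,c=np.array([324.04402051,239.52462652]),R=np.array([[ 0.01709386, -0.99985287, -0.00143086],[-0.99268478, -0.01680021, -0.11956037],[ 0.11951874,  0.00346414, -0.9928259 ]]),t=np.array([17.8811088,548.45137108,1102.43442394]))}
def proj(n,X):
    c=C[n];p=np.atleast_2d(X)@c["R"].T+c["t"];return p[:,:2]/p[:,2:]*c["f"]+c["c"]
def atz(n,uv,z):
    c=C[n];d=c["R"].T@np.append((np.array(uv)-c["c"])/c["f"],1);o=-c["R"].T@c["t"];return o+d*(z-o[2])/d[2]
def tri(us,ut):
    f=lambda X:np.concatenate([(proj("side",X)-us).ravel(),(proj("top",X)-ut).ravel()])
    r=least_squares(f,[600,0,50]);return r.x,np.abs(r.fun).max()
def pose(p,L):
    x,y,a=p;a=np.radians(a);c,s=np.cos(a),np.sin(a);L=np.atleast_2d(L)
    return np.c_[x+c*L[:,0]-s*L[:,1],y+s*L[:,0]+c*L[:,1],L[:,2]]
def fit(obs,p0,loss="linear"):
    # obs: list (cam,(u,v),(lx,ly,lz))
    f=lambda p:np.concatenate([proj(n,pose(p,l))[0]-np.array(u) for n,u,l in obs])
    r=least_squares(f,p0,x_scale=[10,10,1],loss=loss);return r.x,r.fun.reshape(-1,2)
def crop(src,out,x0,y0,w,h,k):
    i=cv2.imread(src)[y0:y0+h,x0:x0+w];i=cv2.resize(i,None,fx=k,fy=k,interpolation=cv2.INTER_CUBIC)
    for x in range((x0+9)//10*10,x0+w,10):
        cv2.line(i,((x-x0)*k,0),((x-x0)*k,6 if x%50 else 14),(0,0,255),1);cv2.putText(i,str(x),((x-x0)*k+1,20),0,.35,(0,0,255),1)
    for y in range((y0+9)//10*10,y0+h,10):
        cv2.line(i,(0,(y-y0)*k),(6,(y-y0)*k),(0,0,255),1);cv2.putText(i,str(y),(8,(y-y0)*k+4),0,.35,(0,0,255),1)
    cv2.imwrite(out,i)
def snap(tag):
    from station import viewer
    for n in("side","top"):
        cv2.imwrite(f"pics/{n}{tag}.png",viewer.read_camera(n)["pixels"][:,:,::-1])
E
python3 -c "
from h import *
crop('pics/top0.png','pics/c1.png',310,170,90,90,6)
crop('pics/side0.png','pics/c2.png',300,195,125,105,6)
crop('pics/top0.png','pics/c3.png',185,240,75,60,8)
crop('pics/side0.png','pics/c4.png',185,200,75,60,8)
crop('pics/top0.png','pics/c5.png',415,225,90,85,6)
crop('pics/side0.png','pics/c6.png',365,310,130,130,5)
"
```

```text
(no output)
```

View pics/c1.png

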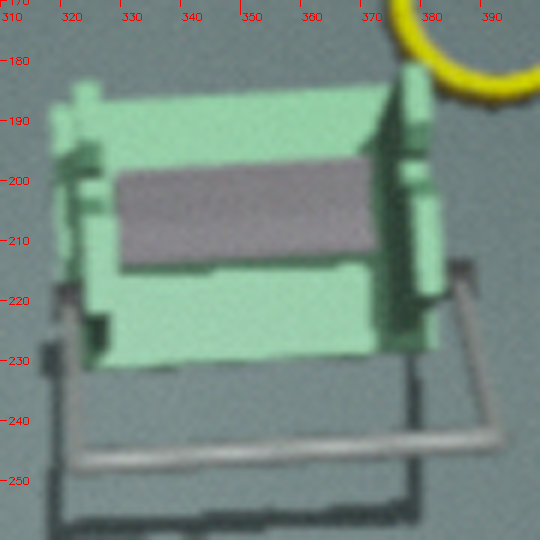

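View pics/c2.png

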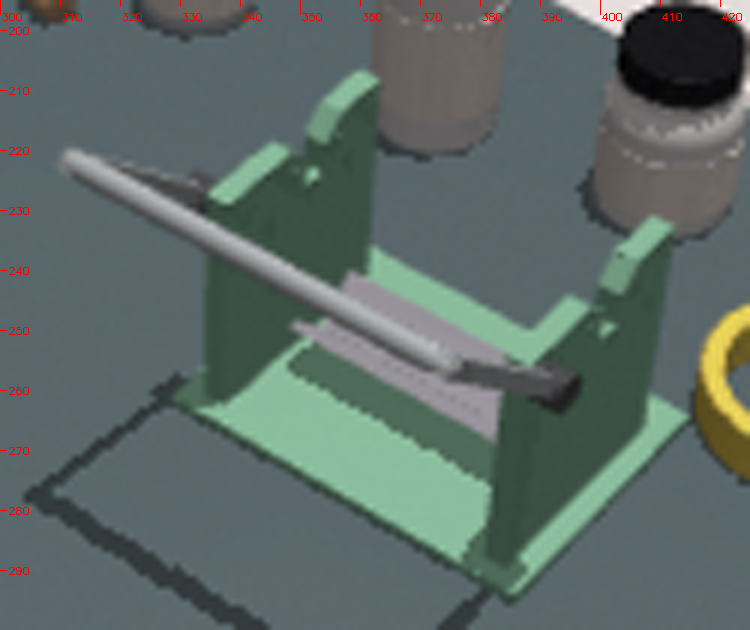

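View pics/c3.png

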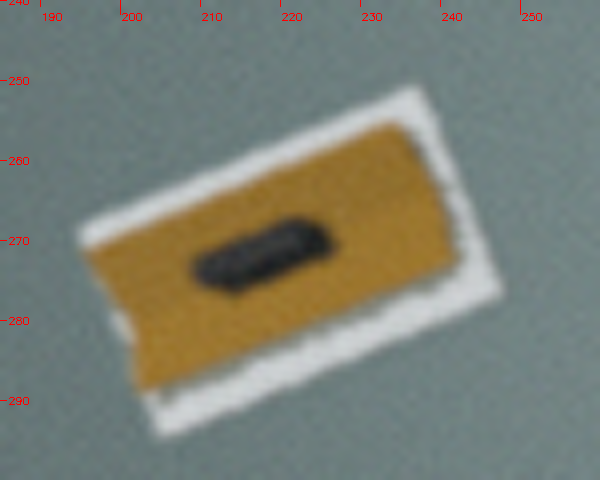

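View pics/c4.png

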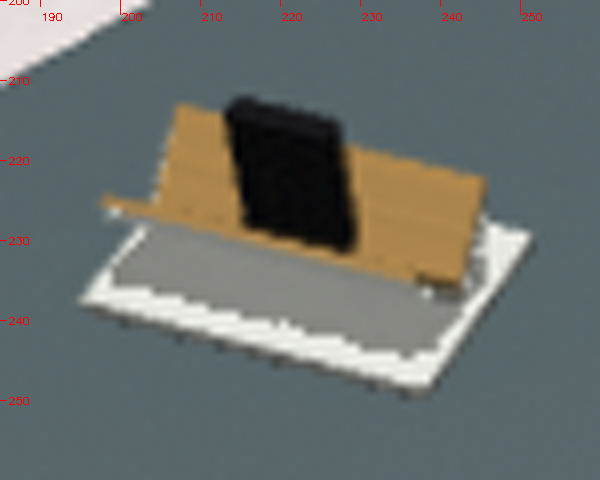

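View pics/c5.png

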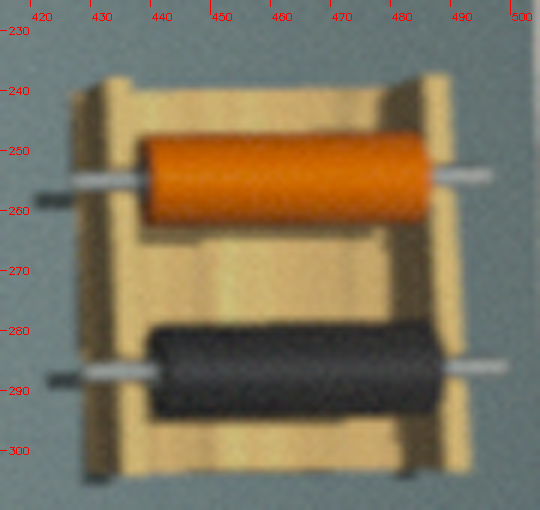

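View pics/c6.png

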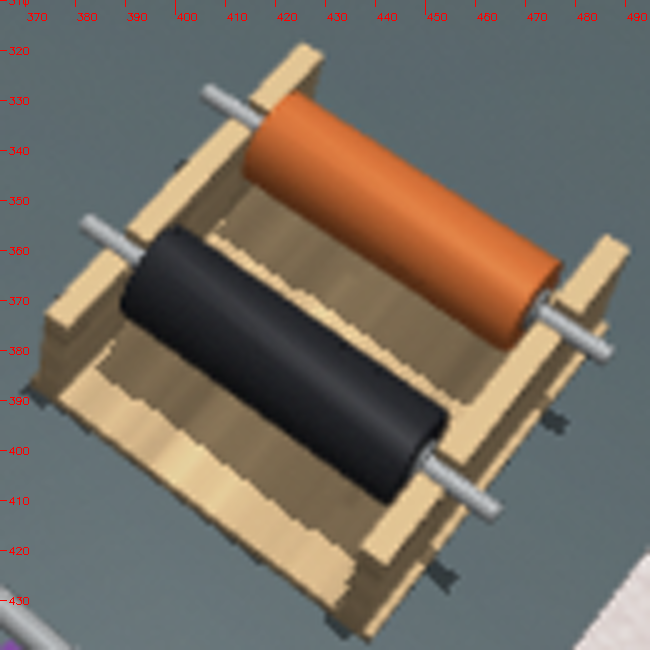

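```bash
python3 - <<'E'
from h import *
obs=[("top",(322,184),(40,72,112)),("top",(326.7,184),(40,62,112)),("top",(376,181),(40,-62,112)),("top",(380.5,181),(40,-72,112)),
("top",(379,219.5),(-55,-62,112)),("top",(383,219.3),(-55,-72,112)),("top",(323.5,231.5),(-60,82,0)),("top",(382.3,228.3),(-60,-82,0)),
("side",(363,208.5),(40,62,112)),("side",(358.5,206.5),(40,72,112)),("side",(407,231),(40,-62,112)),("side",(411.5,233.5),(40,-72,112)),("side",(385,294.7),(-60,-82,0)),("side",(334.5,228),(-55,72,112))]
p,r=fit(obs,[700,0,0]);print("stand",p)
for o,e in zip(obs,r):print(o[0],o[1],o[2],e.round(1))
for sgn,t,s in ((1,(321.8,248),(310.5,221.5)),(-1,(393,243),(375.5,255.5))):
    print("bar",tri(s,t))
for q in np.arange(2.1,2.55,.1):
    b=[-48+98*np.cos(q),0,102+98*np.sin(q)]
    for y in(79,-79):
        b[1]=y;print(round(q,1),y,proj("top",pose(p,b)).round(1),proj("side",pose(p,b)).round(1))
# liner
print('grip top', tri((212.9+0,212.5),(208.8,273)) )
obs=[("top",(196,271.5),(-27,54,27)),]
# liner corners (guess yaw): own coordinates with z offset 12
L=12
o=[("top",(196.2,271),(25.5,54,L+27)),("top",(203,289),(-25.5,54,L+27)),("top",(234.5,255.3),(25.5,-54,L+27)),("top",(242,273),(-25.5,-54,L+27)),
("side",(207,213.2),(25.5,54,L+27)),("side",(245.5,222.3),(25.5,-54,L+27)),("side",(198,225),(-25.5,54,L+27)),("side",(242.5,235.8),(-25.5,-54,L+27))]
p,r=fit(o,[600,200,20]);print("liner",p);print(r.round(1))
for x in(-5,5):
  for y in(-18,18):print(x,y,proj("top",pose(p,[x,y,L+56])).round(1),proj("side",pose(p,[x,y,L+56])).round(1))
a=[tri((405,328),(427.3,255.5)),tri((485.5,380.5),(497,254))];print("roller",a)
a=[tri((381,354),(429,287.3)),tri((463,412.5),(499,285.7))];print("grey",a)
E
```

```text
stand [638.73718719 -40.16336586   4.50825308]
top (322, 184) (40, 72, 112) [-0.2  0.8]
top (326.7, 184) (40, 62, 112) [-0.8  0.5]
top (376, 181) (40, -62, 112) [0.6 0.4]
top (380.5, 181) (40, -72, 112) [0.2 0.2]
top (379, 219.5) (-55, -62, 112) [0.6 0.3]
top (383, 219.3) (-55, -72, 112) [0.7 0.2]
top (323.5, 231.5) (-60, 82, 0) [-2.9  0.3]
top (382.3, 228.3) (-60, -82, 0) [-0.3 -0.2]
side (363, 208.5) (40, 62, 112) [-0.2 -0.3]
side (358.5, 206.5) (40, 72, 112) [0.8 0. ]
side (407, 231) (40, -62, 112) [ 1.3 -0.2]
side (411.5, 233.5) (40, -72, 112) [ 0.6 -0.8]
side (385, 294.7) (-60, -82, 0) [1.  0.5]
side (334.5, 228) (-55, 72, 112) [-0.6 -0.6]
bar (array([511.90733009,  31.85405928, 168.20833148]), np.float64(0.22621686894746063))
bar (array([ 526.69916877, -130.09866067,  168.82387781]), np.float64(0.142343405329882))
2.1 79 [[322.2 236.9]] [[318.8 209.7]]
2.1 -79 [[392.8 232.6]] [[381.6 242.5]]
2.2 79 [[322.4 240.8]] [[316.3 213.6]]
2.2 -79 [[392.7 236.5]] [[378.9 246.8]]
2.3 79 [[322.6 244.5]] [[314.  217.7]]
2.3 -79 [[392.5 240.2]] [[376.4 251.2]]
2.4 79 [[322.8 247.9]] [[311.9 
[... 189 characters left out ...]
p.float64(0.9544425717611205))
liner [459.62942909 292.1582933   25.67966635]
[[-0.2  0.7]
 [ 0.8  1. ]
 [ 0.5 -1.2]
 [ 0.9 -0.8]
 [ 1.1 -0.3]
 [ 1.5 -0.8]
 [ 0.3  0.5]
 [-4.4 -1.2]]
-5 -18 [[224.1 270.2]] [[226.8 217.2]]
-5 18 [[210.8 276.3]] [[213.4 214.3]]
5 -18 [[222.6 266.6]] [[228.6 214.7]]
5 18 [[209.2 272.6]] [[215.4 211.8]]
roller [(array([ 507.87048898, -232.77482883,   52.71267963]), np.float64(0.6601196007928252)), (array([ 513.93544438, -407.43187464,   54.19139339]), np.float64(0.8997177394629148))]
grey [(array([ 428.41131428, -236.63021971,   52.21831192]), np.float64(0.5021724946458903)), (array([ 434.7407071 , -411.48039764,   51.39196309]), np.float64(0.7773197033549195))]
```

```bash
cat >> h.py <<'E'
def wires(img,cam,segs,x0,y0,w,h,k,out):
    i=cv2.imread(img)[y0:y0+h,x0:x0+w];i=cv2.resize(i,None,fx=k,fy=k,interpolation=cv2.INTER_CUBIC)
    for A,B,col in segs:
        P=(proj(cam,np.array([A,B]))+.5-[x0,y0])*k
        cv2.line(i,*[tuple(int(round(v)) for v in q) for q in P],col,1,cv2.LINE_AA)
    cv2.imwrite(out,i)
def stand_segs(p):
    S=[];R=(0,0,255)
    for s in(1,-1):
        for y in(62*s,72*s):
            pl=[(-55,y,6),(-55,y,112),(-15.5,y,112),(-5.5,y,102),(-5.5,y,88),(5.5,y,88),(5.5,y,102),(15.5,y,112),(40,y,112),(40,y,6)]
            W=pose(p,pl);S+=[(W[j],W[j+1],R) for j in range(len(W)-1)]
    b=pose(p,[(-60,-72,0),(60,-72,0),(60,72,0),(-60,72,0)])
    S+=[(b[j],b[(j+1)%4],(255,0,0)) for j in range(4)]
    b=pose(p,[(-60,-82,0),(60,-82,0),(60,82,0),(-60,82,0)])
    S+=[(b[j],b[(j+1)%4],(255,0,255)) for j in range(4)]
    h=26/2**.5
    b=pose(p,[(-h,-56,12+h),(h,-56,12+h),(h,56,12+h),(-h,56,12+h)])
    S+=[(b[j],b[(j+1)%4],(0,0,0)) for j in range(4)]
    return S
def liner_segs(p,z=12):
    S=[]
    for hx,hz in((25.5,25.5),(23.3,27.6)):
        b=pose(p,[(-hx,-54,z+hz),(hx,-54,z+hz),(hx,54,z+hz),(-hx,54,z+hz)]);S+=[(b[j],b[(j+1)%4],(0,0,255)) for j in range(4)]
    b=pose(p,[(-5,-18,z+56),(5,-18,z+56),(5,18,z+56),(-5,18,z+56)]);S+=[(b[j],b[(j+1)%4],(255,255,0)) for j in range(4)]
    return S
E
python3 - <<'E'
from h import *
L=12
o=[("top",(196.2,271),(24,54,L+27)),("top",(203,289),(-24.5,54,L+26.5)),("top",(234.5,255.3),(24,-54,L+27)),("top",(242,273),(-24,-54,L+27)),
("side",(207,213.2),(24,54,L+27)),("side",(245.5,222.3),(24,-54,L+27)),("side",(198,225),(-24.5,54,L+26.5)),
("top",(208.8,273),(5,18,L+56)),("top",(226.5,271),(-5,-18,L+56)),("side",(213,213.5),(-5,18,L+56)),("side",(227.6,215.5),(5,-18,L+56))]
q,r=fit(o,[600,200,20]);print("liner",q);print(r.round(1))
p=[638.7,-40.2,4.0]
wires("pics/top0.png","top",stand_segs(p),310,170,90,90,7,"pics/w1.png")
wires("pics/side0.png","side",stand_segs(p),300,195,125,105,6,"pics/w2.png")
wires("pics/top0.png","top",liner_segs(q),185,240,75,60,8,"pics/w3.png")
wires("pics/side0.png","side",liner_segs(q),185,200,75,60,8,"pics/w4.png")
E
```

```text
liner [458.4271128 292.7403656  23.8249219]
[[-0.2  1. ]
 [-0.1  0.6]
 [ 1.   0.3]
 [ 0.4 -0.1]
 [ 1.  -0.2]
 [ 0.7  0.2]
 [ 0.1  0. ]
 [ 0.1 -0.1]
 [-2.6 -0.1]
 [-0.   0.7]
 [ 0.4 -0.5]]
```

View pics/w1.png

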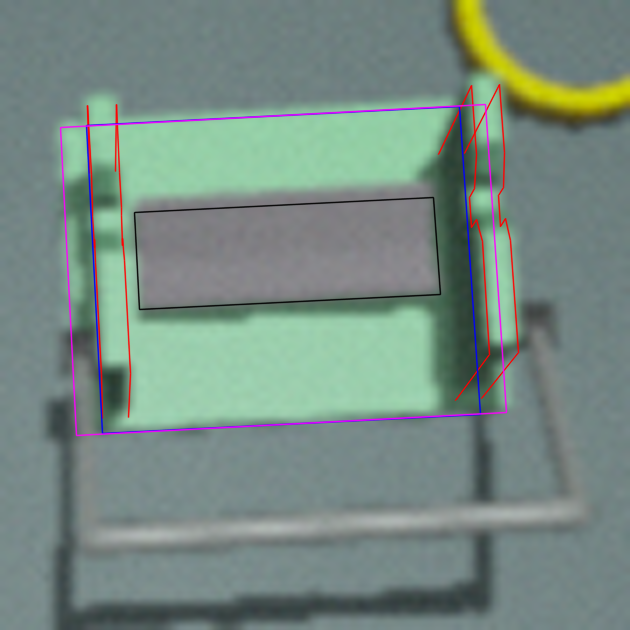

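View pics/w2.png

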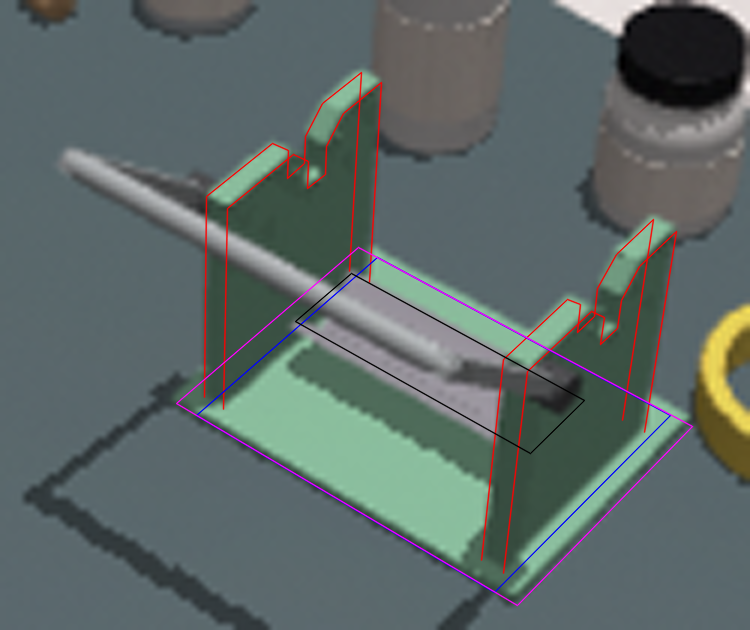

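View pics/w3.png

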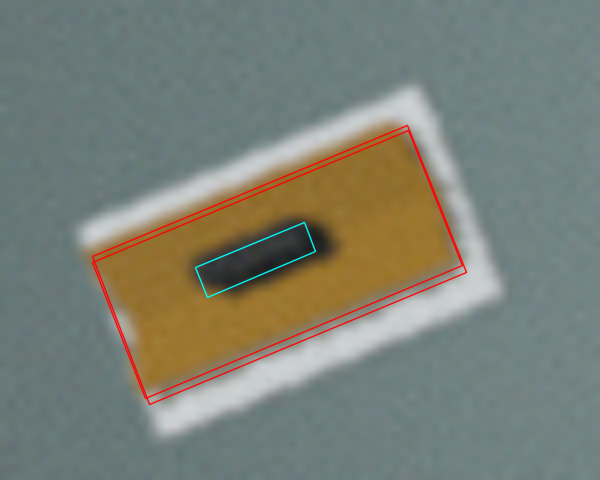

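View pics/w4.png

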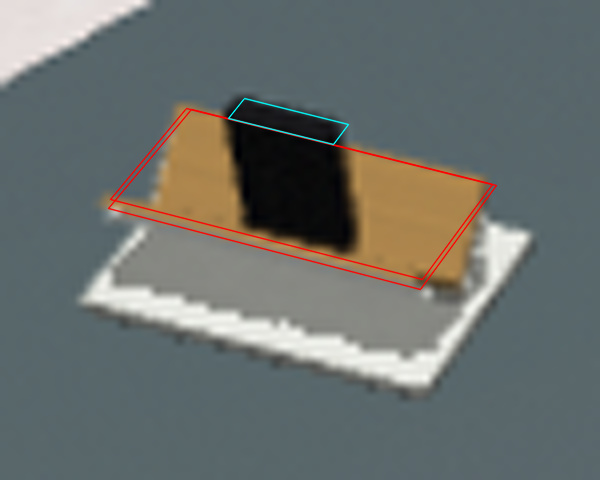

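Request:
servo_tool --steps '[[[17.28,-37.36,-8],[0,0,-43.5]],[[17.28,-37.36,-8],[0,0,-43.5]],[[17.28,-37.36,-8],[0,0,-43.5]],[[17.28,-37.36,-8],[0,0,-43.5]],[[17.28,-37.36,-8],[0,0,-43.5]],[[17.28,-37.36,-8],[0,0,-43.5]],[[17.28,-37.36,-8],[0,0,-43.5]],[[17.28,-37.36,-8],[0,0,-43.5]],[[17.28,-37.36,-8],[0,0,-43.5]],[[17.28,-37.36,-8],[0,0,-43.5]],[[17.28,-37.36,-8],[0,0,-43.5]],[[17.28,-37.36,-8],[0,0,-43.5]],[[17.28,-37.36,-8],[0,0,-43.5]],[[17.28,-37.36,-8],[0,0,-43.5]]]' --claw -0.2 --grip_force 30

```text
time_s: 1.27
position: [458.4, 294.5, 151.4]
tcp_rot: [[-0.397, 0.918, -0.0], [0.918, 0.397, 0.001], [0.001, 0.0, -1.0]]
wrist_force: [0.3, -0.2, -0.7]
opening: 0.602
```

```bash
python3 - <<'E'
from h import *
from station import sensors
s=sensors.sense();print(s["time_s"],s["position"],s["tcp_rot"].round(3),s["opening"])
snap(1)
crop('pics/side1.png','pics/c7.png',165,100,130,150,5)
crop('pics/top1.png','pics/c8.png',165,220,110,90,6)
print(proj("side",s["position"]),proj("top",s["position"]))
E
```

```text
1.2667 [458.37395315 294.46678928 151.35772486] [[-0.397  0.918 -0.   ]
 [ 0.918  0.397  0.001]
 [ 0.001  0.    -1.   ]] 0.6021474787037208
[[214.74541179 186.76125647]] [[206.77175113 270.21902792]]
```

View pics/c7.png

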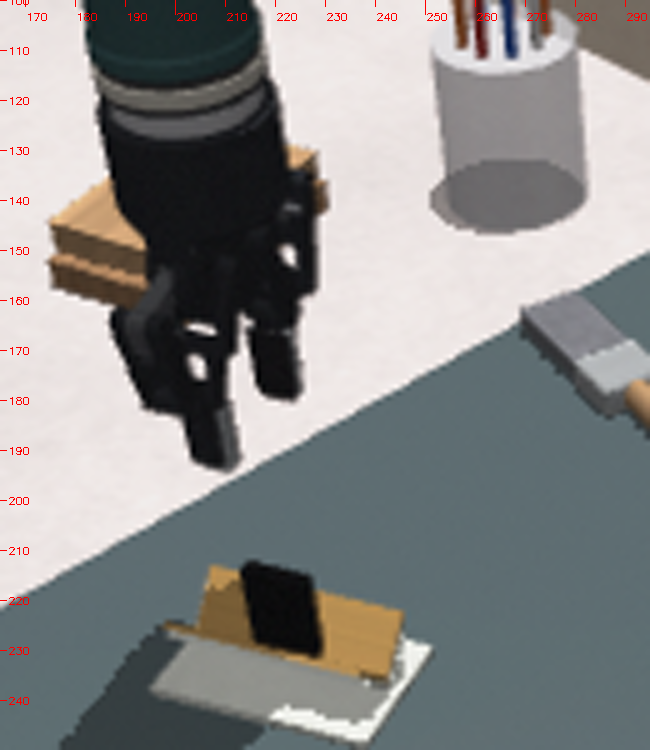

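View pics/top1.png

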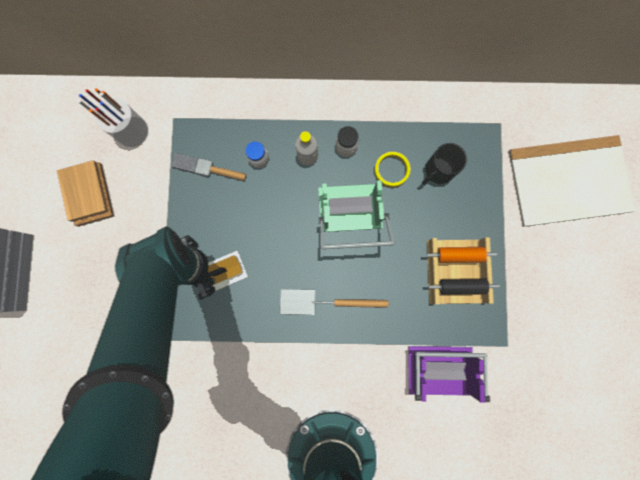

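Request:
servo_tool --steps '[[[0,-0.1,-3.5],[0,0,0]],[[0,-0.1,-6],[0,0,0]],[[0,-0.1,-8],[0,0,0]],[[0,-0.1,-9.5],[0,0,0]],[[0,-0.1,-10.6],[0,0,0]],[[0,-0.1,-10.6],[0,0,0]],[[0,-0.1,-10.6],[0,0,0]]]'

```text
time_s: 1.95
position: [458.6, 292.3, 45.1]
tcp_rot: [[-0.396, 0.918, -0.001], [0.918, 0.396, -0.0], [0.0, -0.001, -1.0]]
wrist_force: [-0.5, -0.6, 0.8]
opening: 0.599
```

```bash
python3 - <<'E'
from h import *
snap(2)
crop('pics/side2.png','pics/c9.png',165,150,110,110,6)
E
```

```text
(no output)
```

View pics/c9.png

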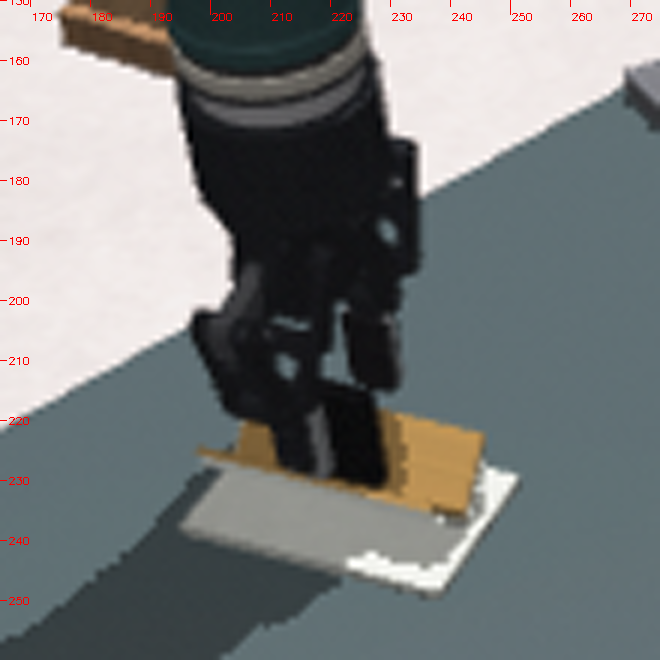

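Request:
servo_tool --steps '[[[0,0,0],[0,0,0]],[[0,0,0],[0,0,0]],[[0,0,0],[0,0,0]],[[0,0,0],[0,0,0]],[[0,0,0],[0,0,0]],[[0,0,0],[0,0,0]],[[0,0,0],[0,0,0]],[[0,0,0],[0,0,0]]]' --claw 1 --grip_force 30

```text
time_s: 2.72
position: [459.8, 292.0, 46.0]
tcp_rot: [[-0.396, 0.918, 0.002], [0.918, 0.396, 0.001], [0.0, 0.002, -1.0]]
wrist_force: [-0.0, -0.6, 5.9]
opening: 0.108
```

Request:
servo_tool --steps '[[[0,0,1],[0,0,0]],[[0,0,3],[0,0,0]],[[0,0,6],[0,0,0]],[[0,0,10],[0,0,0]],[[0,0,14],[0,0,0]],[[0,0,18],[0,0,0]],[[0,0,18],[0,0,0]],[[0,0,18],[0,0,0]],[[0,0,18],[0,0,0]]]'

```text
time_s: 3.47
position: [457.7, 290.9, 224.8]
tcp_rot: [[-0.395, 0.919, -0.002], [0.919, 0.395, -0.001], [-0.0, -0.002, -1.0]]
wrist_force: [-0.5, -0.4, -2.1]
opening: 0.11
```

```bash
python3 - <<'E'
from h import *
snap(3)
crop('pics/side3.png','pics/c10.png',160,80,110,110,6)
crop('pics/top3.png','pics/c11.png',150,210,110,110,6)
E
```

```text
(no output)
```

View pics/c10.png

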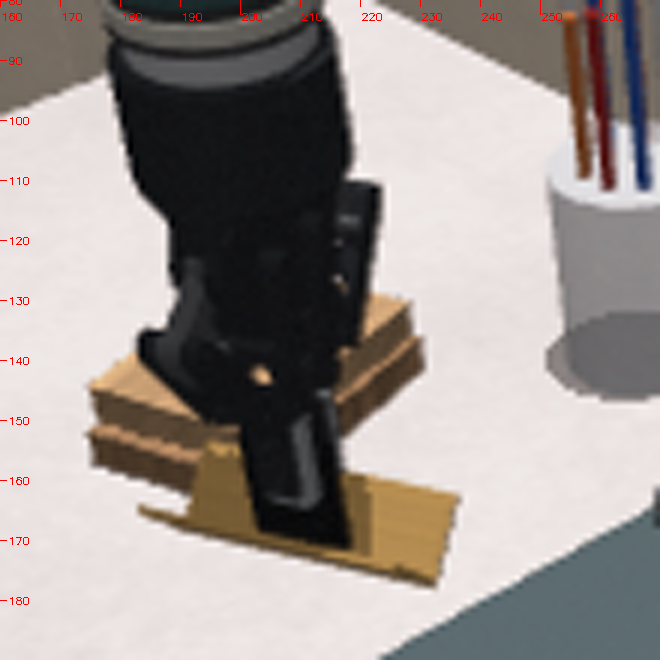

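View pics/c11.png

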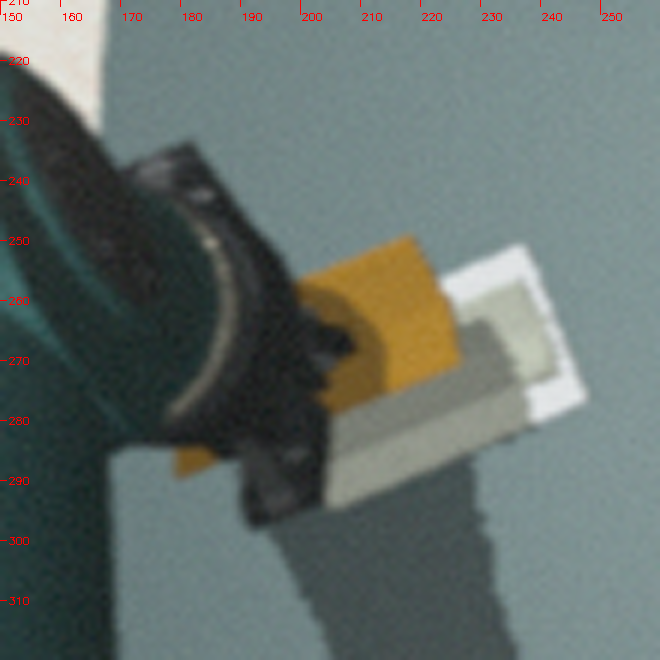

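```bash
python3 - <<'E'
from h import *
L=191
o=[("top",(218,249.7),(24,-54,L+27)),("top",(226.3,270),(-24.5,-54,L+26.5)),("top",(179.5,289),(-24.5,54,L+26.5)),
("side",(183,165),(-24.5,54,L+26.5)),("side",(232.5,177.5),(-25.5,-54,L+25.5)),("side",(236.5,162.7),(24,-54,L+27)),("side",(194.5,154),(24,54,L+27))]
q,r=fit(o,[458,290,23]);print("liner",q);print(r.round(1))
from station import sensors
print(sensors.sense()["position"])
a=np.radians(q[2]);d=q[:2]-sensors.sense()["position"][:2]
print("offset own x,y",d@[np.cos(a),np.sin(a)],d@[-np.sin(a),np.cos(a)])
E
```

```text
liner [457.55028758 291.33977619  25.26421438]
[[ 0.9 -1.1]
 [ 1.3 -0.9]
 [ 1.4  1. ]
 [ 0.7  0.2]
 [-5.1 -2.7]
 [ 0.9 -0.8]
 [ 0.1 -0.5]]
[457.2691964  290.54378385 223.49385947]
offset own x,y 0.5939286559887934 0.5998873327276188
```

Request:
servo_tool --steps '[[[4,-5,2],[0,0,-5]],[[18.1,-33.17,3],[0,0,-18.9]],[[18.1,-33.17,3],[0,0,-18.9]],[[18.1,-33.17,3],[0,0,-18.9]],[[18.1,-33.17,3],[0,0,-18.9]],[[18.1,-33.17,3],[0,0,-18.9]],[[18.1,-33.17,3],[0,0,-18.9]],[[18.1,-33.17,3],[0,0,-18.9]],[[18.1,-33.17,3],[0,0,-18.9]],[[18.1,-33.17,3],[0,0,-18.9]],[[18.1,-33.17,3],[0,0,-18.9]],[[18.1,-33.17,3],[0,0,-18.9]],[[18.1,-33.17,3],[0,0,-18.9]],[[18.1,-33.17,3],[0,0,-18.9]]]'

```text
time_s: 4.73
position: [639.0, -37.7, 254.1]
tcp_rot: [[-0.079, 0.997, -0.003], [0.997, 0.079, 0.001], [0.001, -0.003, -1.0]]
wrist_force: [-0.3, 0.6, -1.4]
opening: 0.112
```

```bash
python3 - <<'E'
from h import *
snap(4)
from station import sensors
print(sensors.sense()["position"])
crop('pics/side4.png','pics/c12.png',270,70,150,230,3)
crop('pics/top4.png','pics/c13.png',290,120,110,140,5)
E
```

```text
[639.40784447 -38.10770186 254.78316116]
```

View pics/c12.png

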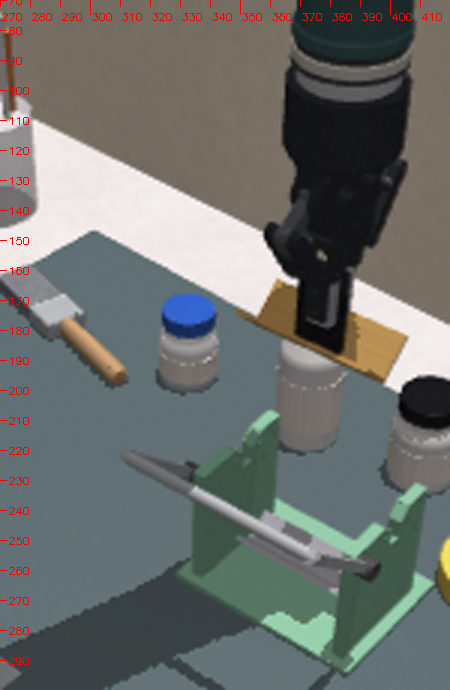

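View pics/c13.png

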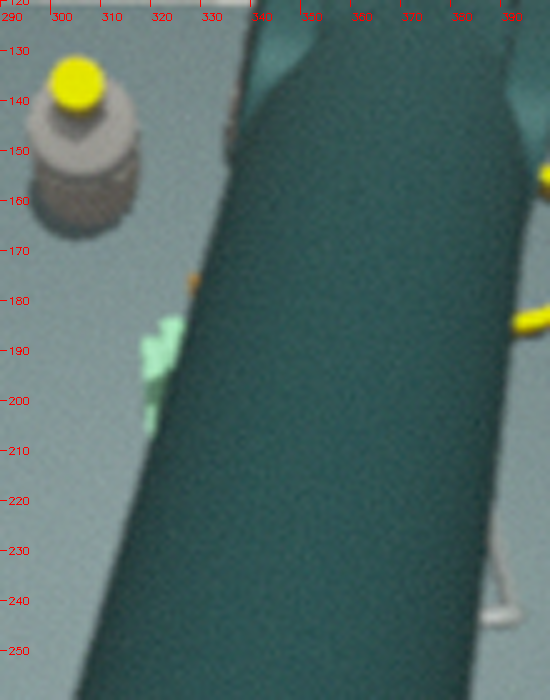

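Request:
servo_tool --steps '[[[0,-0.1,-3],[0,0,0]],[[0,-0.1,-6.5],[0,0,0]],[[0,-0.1,-10],[0,0,0]],[[0,-0.1,-13],[0,0,0]],[[0,-0.1,-16],[0,0,0]],[[0,-0.1,-18],[0,0,0]],[[0,-0.1,-19.2],[0,0,0]],[[0,-0.1,-19.2],[0,0,0]],[[0,-0.1,-19.2],[0,0,0]],[[0,-0.1,-19.2],[0,0,0]]]'

```text
time_s: 5.67
position: [641.4, -41.1, 64.9]
tcp_rot: [[-0.076, 0.997, 0.003], [0.997, 0.076, -0.0], [-0.0, 0.003, -1.0]]
wrist_force: [-0.5, 0.1, -1.3]
opening: 0.107
```

```bash
python3 - <<'E'
from h import *
snap(5)
from station import sensors
P=sensors.sense()["position"];print(P)
crop('pics/side5.png','pics/c14.png',300,180,125,115,6)
p=[640,-40.2,4.5]
wires("pics/side5.png","side",stand_segs(p)+liner_segs([P[0],P[1],4.5],P[2]-34),300,180,125,115,6,"pics/w5.png")
E
```

```text
[641.46124642 -41.22890408  65.16248645]
```

View pics/c14.png

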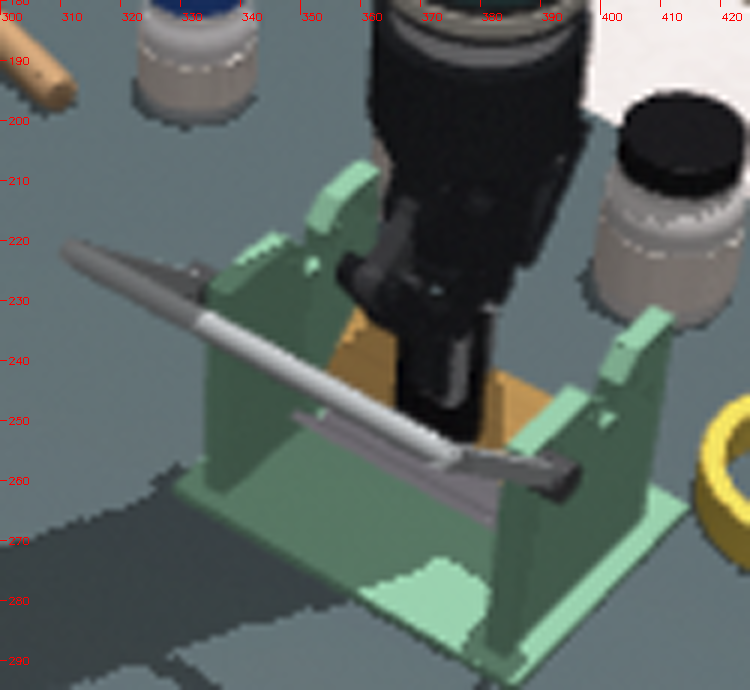

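View pics/w5.png

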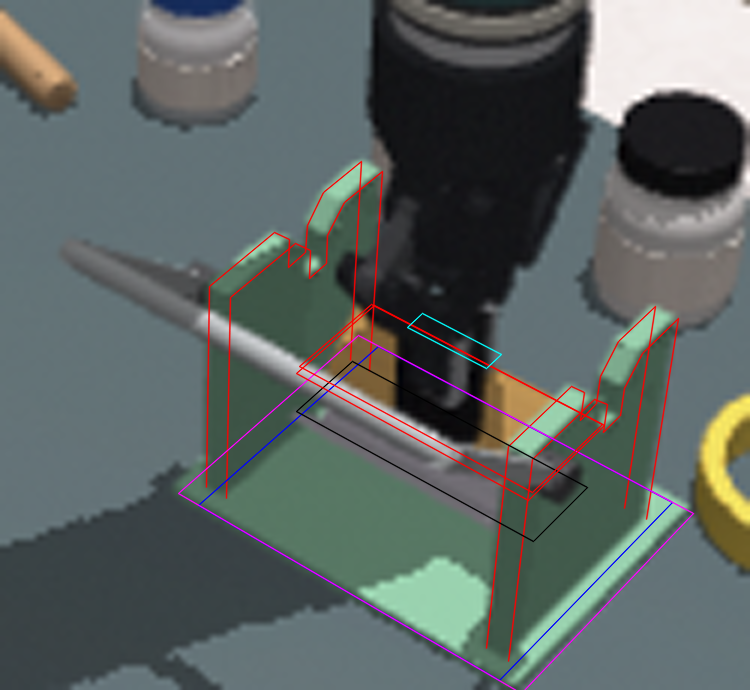

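Request:
servo_tool --steps '[[[0,-0.1,-0.5],[0,0,0]],[[0,-0.15,-1],[0,0,0]],[[0,-0.15,-1.3],[0,0,0]],[[0,-0.15,-1.6],[0,0,0]],[[0,-0.15,-1.75],[0,0,0]],[[0,-0.15,-1.75],[0,0,0]],[[0,-0.15,-1.75],[0,0,0]],[[0,-0.15,-1.75],[0,0,0]]]'

```text
time_s: 6.43
position: [639.6, -42.7, 45.9]
tcp_rot: [[-0.075, 0.997, -0.001], [0.997, 0.075, 0.0], [0.0, -0.001, -1.0]]
wrist_force: [-1.3, 0.6, 1.9]
opening: 0.109
```

```bash
python3 - <<'E'
from h import *
snap(6)
from station import sensors
s=sensors.sense();P=s["position"];print(P,s["wrist_force"])
crop('pics/side6.png','pics/c15.png',300,180,125,115,6)
E
```

```text
[639.66212756 -42.72495582  45.90035267] [-1.14399116  0.11543739  1.65395161]
```

View pics/c15.png

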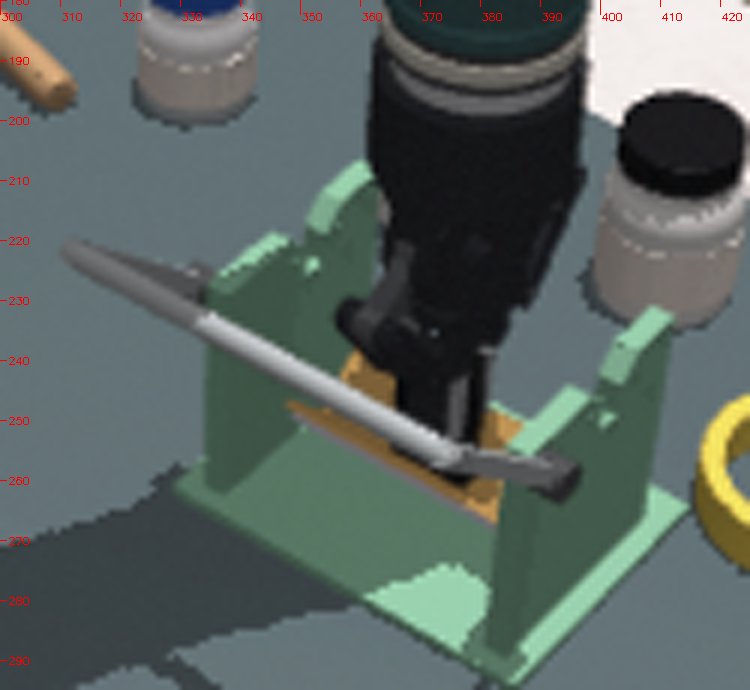

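Request:
servo_tool --steps '[[[0,0,-0.15],[0,0,0]],[[0,0,-0.15],[0,0,0]],[[0,0,-0.15],[0,0,0]]]'

```text
time_s: 6.78
position: [639.7, -42.7, 45.9]
tcp_rot: [[-0.076, 0.997, -0.001], [0.997, 0.076, 0.001], [0.001, -0.001, -1.0]]
wrist_force: [-4.9, 0.6, 11.7]
opening: 0.107
```

Request:
servo_tool --steps '[[[0,0,0],[0,0,0]],[[0,0,0],[0,0,0]],[[0,0,0],[0,0,0]],[[0,0,0],[0,0,0]],[[0,0,0],[0,0,0]],[[0,0,0],[0,0,0]],[[0,0,0],[0,0,0]]]' --claw 0.2

```text
time_s: 7.37
position: [640.0, -42.7, 44.1]
tcp_rot: [[-0.076, 0.997, -0.0], [0.997, 0.076, -0.0], [-0.0, -0.0, -1.0]]
wrist_force: [0.4, 0.2, -0.1]
opening: 0.4
```

Request:
servo_tool --steps '[[[0,0,1],[0,0,0]],[[0,0,3],[0,0,0]],[[0,0,6],[0,0,0]],[[0,0,10],[0,0,0]],[[0,0,14],[0,0,0]],[[0,0,18],[0,0,0]],[[0,0,21],[0,0,0]],[[0,0,21],[0,0,0]]]'

```text
time_s: 8.03
position: [644.5, -43.9, 262.8]
tcp_rot: [[-0.075, 0.997, 0.015], [0.997, 0.075, -0.0], [-0.001, 0.014, -1.0]]
wrist_force: [0.8, -0.3, -0.3]
opening: 0.399
```

```bash
python3 - <<'E'
from h import *
snap(7)
p=[640,-40.2,4.5]
crop('pics/side7.png','pics/c16.png',300,180,125,115,6)
wires("pics/side7.png","side",stand_segs(p)+liner_segs(p),300,180,125,115,6,"pics/w6.png")
E
```

```text
(no output)
```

View pics/c16.png

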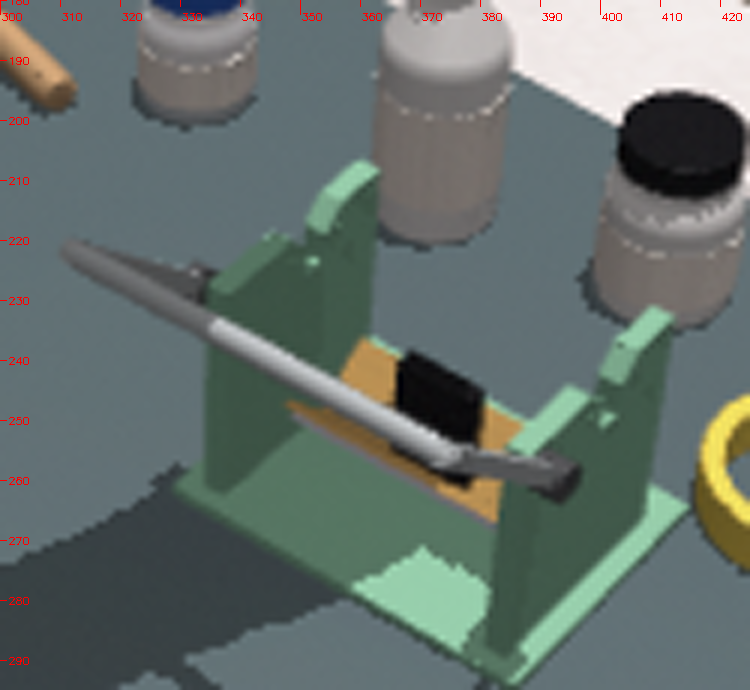

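View pics/w6.png

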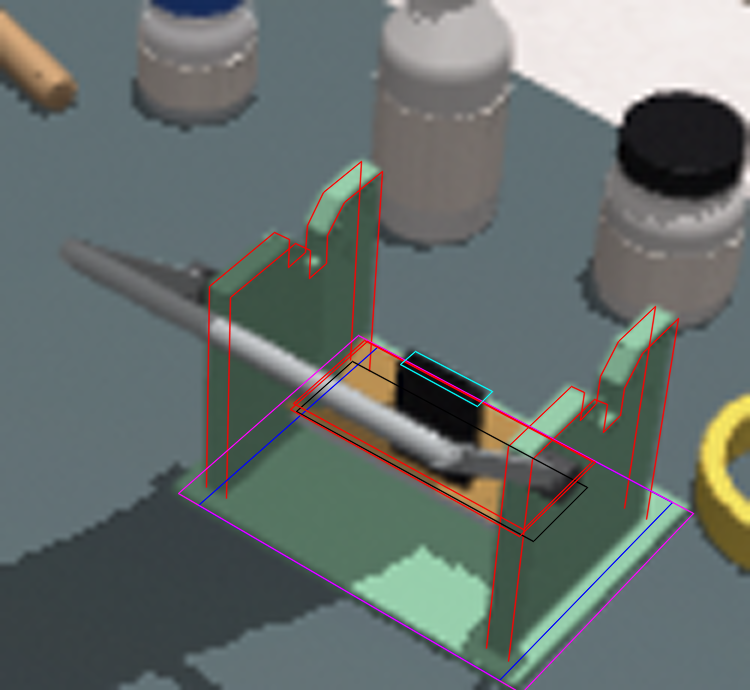

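```bash
python3 - <<'E'
from h import *
o=[("top",(427.3,255.4),(0,88,50)),("top",(497,254.2),(0,-88,50)),("side",(405,328),(0,88,50)),("side",(485.7,380.5),(0,-88,50))]
q,r=fit(o,[511,-320,2]);print(q,r.round(1))
# top barrel corners
for u,z in(((437.5,246.5),0),):pass
from station import sensors
s=sensors.sense();print(s["position"],s["joint_positions"])
def rl(q,z):
    S=[]
    for rr in(20,):
        for k in range(12):
            a=k*np.pi/6
            for y in (58,-58):
                A=pose(q,[(20*np.cos(a),y,z+20*np.sin(a)),(20*np.cos(a+.53),y,z+20*np.sin(a+.53))]);S.append((A[0],A[1],(255,0,0)))
    A=pose(q,[(0,88,z),(0,-88,z)]);S.append((A[0],A[1],(255,0,0)));return S
for n,b in(("top",(415,225,90,85,6)),("side",(365,310,130,130,5))):
    wires(f"pics/{n}0.png",n,rl(q,50),*b,f"pics/wr{n}.png")
E
```

```text
[ 512.3235436  -320.05256872    2.15398564] [[-1.1  0.4]
 [-1.3  0.1]
 [ 0.6  0.2]
 [ 0.9  0.6]]
[640.78169854 -42.83259253 256.67125332] [-16.4799846   27.72636197  23.34099653 102.96090531 -13.60675231
  51.83657891  17.23490261]
```

View pics/wrtop.png

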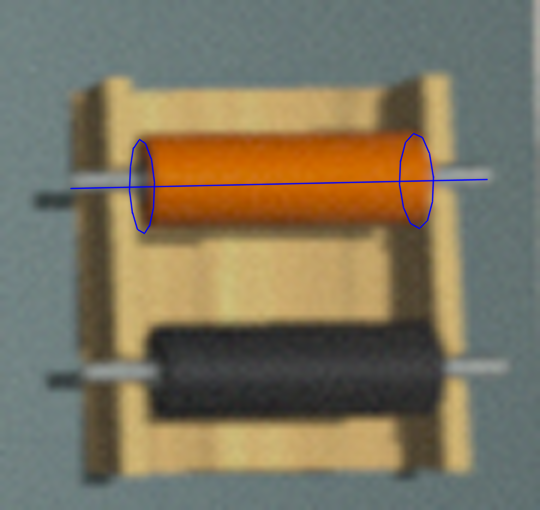

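View pics/wrside.png

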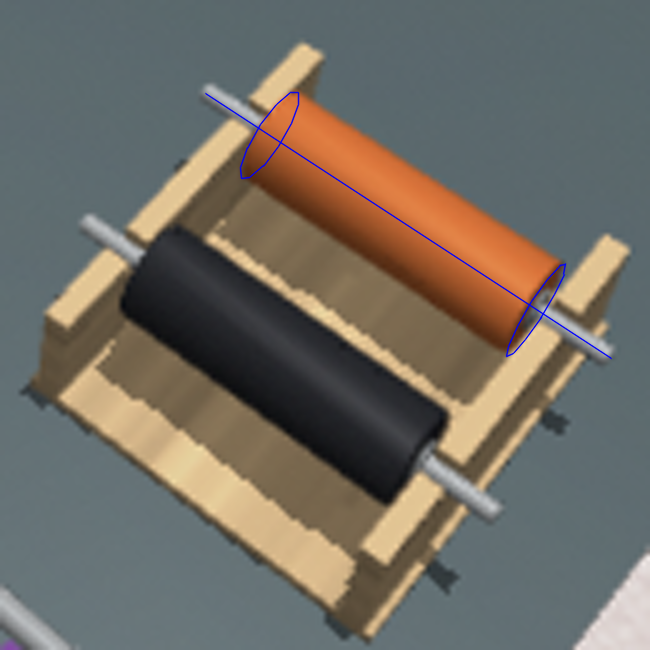

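Request:
servo_tool --steps '[[[-12.7,-27.8,0],[0,0,-2.3]],[[-12.7,-27.8,0],[0,0,-2.3]],[[-12.7,-27.8,0],[0,0,-2.3]],[[-12.7,-27.8,0],[0,0,-2.3]],[[-12.7,-27.8,0],[0,0,-2.3]],[[-12.7,-27.8,0],[0,0,-2.3]],[[-12.7,-27.8,0],[0,0,-2.3]],[[-12.7,-27.8,-2],[0,0,-2.3]],[[-12.7,-27.8,-6],[0,0,-2.3]],[[-12.7,-27.8,-10],[0,0,-2.3]],[[-12.7,-27.8,-12],[0,0,-2.3]],[[-12.7,-27.8,-13.4],[0,0,-2.3]],[[-12.7,-27.8,-13.4],[0,0,-2.3]],[[-12.7,-27.8,-13.4],[0,0,-2.3]],[[-12.7,-27.8,-13.4],[0,0,-2.3]]]' --claw -0.45

```text
time_s: 9.38
position: [513.0, -320.8, 120.5]
tcp_rot: [[-0.036, 0.999, -0.0], [0.999, 0.036, -0.0], [-0.0, -0.0, -1.0]]
wrist_force: [0.8, -0.6, -0.2]
opening: 0.725
```

```bash
python3 - <<'E'
from h import *
snap(8)
from station import sensors
s=sensors.sense();P=s["position"];print(P,s["tcp_rot"][:,1],s["opening"],proj("side",P))
crop('pics/side8.png','pics/c17.png',365,270,130,130,5)
E
```

```text
[ 513.63495105 -321.12834202  121.40677895] [0.9993578  0.03579294 0.00169089] 0.7239564315289205 [[451.60956707 330.29556166]]
```

View pics/c17.png

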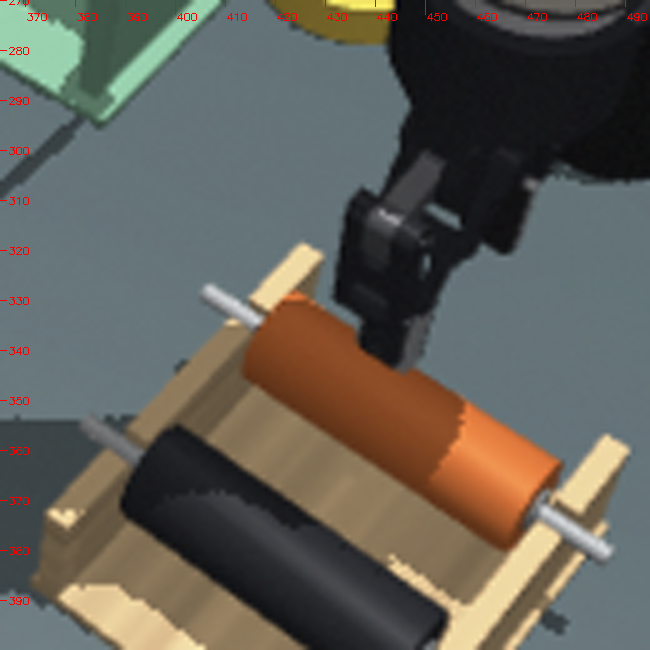

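View pics/top8.png

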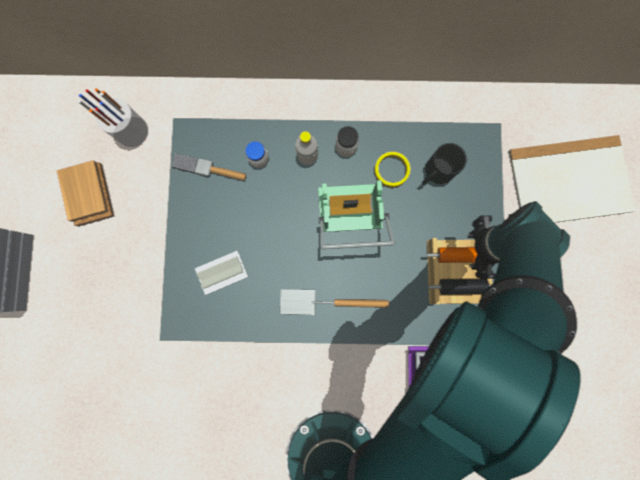

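Request:
servo_tool --steps '[[[0,0,-3],[0,0,0]],[[0,0,-5.5],[0,0,0]],[[0,0,-7.5],[0,0,0]],[[0,0,-8.8],[0,0,0]],[[0,0,-8.8],[0,0,0]],[[0,0,-8.8],[0,0,0]],[[0,0,-8.8],[0,0,0]]]'

```text
time_s: 10.07
position: [513.9, -321.5, 33.6]
tcp_rot: [[-0.036, 0.999, 0.002], [0.999, 0.036, -0.001], [-0.001, 0.002, -1.0]]
wrist_force: [-0.2, -0.8, 0.2]
opening: 0.724
```

Request:
servo_tool --steps '[[[0,0,0],[0,0,0]],[[0,0,0],[0,0,0]],[[0,0,0],[0,0,0]],[[0,0,0],[0,0,0]],[[0,0,0],[0,0,0]],[[0,0,0],[0,0,0]]]' --claw 1 --grip_force 40

```text
time_s: 10.57
position: [513.7, -321.1, 33.7]
tcp_rot: [[-0.035, 0.999, 0.002], [0.999, 0.035, -0.001], [-0.001, 0.002, -1.0]]
wrist_force: [0.3, 0.8, 6.3]
opening: 0.456
```

```bash
python3 - <<'E'
from h import *
snap(9)
crop('pics/side9.png','pics/c18.png',365,290,130,130,5)
crop('pics/top9.png','pics/c19.png',310,170,90,90,7)
E
```

```text
(no output)
```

View pics/c18.png

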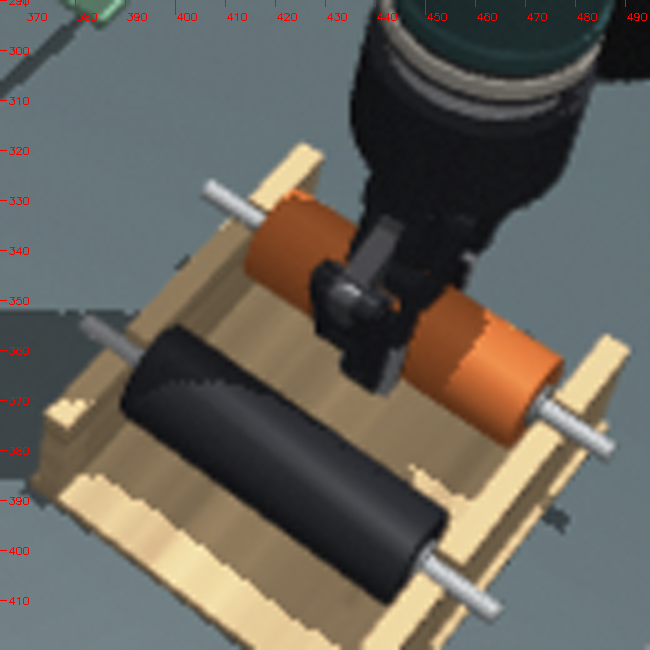

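View pics/c19.png

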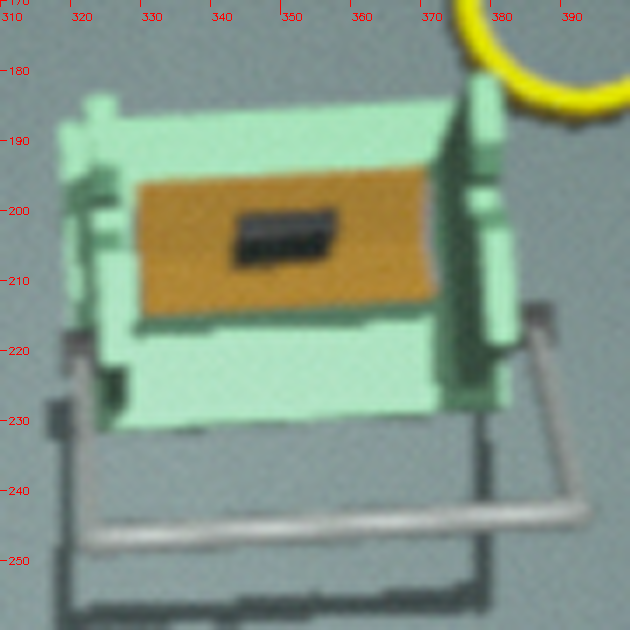

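Request:
servo_tool --steps '[[[0,0,0.7],[0,0,0]],[[0,0,2],[0,0,0]],[[0,0,5],[0,0,0]],[[0,0,9],[0,0,0]],[[0,0,13],[0,0,0]],[[0,0,17],[0,0,0]],[[0,0,20],[0,0,0]],[[0,0,21.7],[0,0,0]],[[12.7,28,21.7],[0,0,2.4]],[[12.7,28,21.7],[0,0,2.4]],[[12.7,28,21.7],[0,0,2.4]],[[12.7,28,21.7],[0,0,2.4]],[[12.7,28,21.7],[0,0,2.4]],[[12.7,28,21.7],[0,0,2.4]],[[12.7,28,21.7],[0,0,2.4]],[[12.7,28,21.7],[0,0,2.4]],[[12.7,28,21.7],[0,0,2.4]],[[12.7,28,21.7],[0,0,2.4]],[[12.7,28,21.7],[0,0,2.4]],[[12.7,28,21.7],[0,0,2.4]]]'

```text
time_s: 12.33
position: [638.8, -43.2, 249.6]
tcp_rot: [[-0.074, 0.997, -0.001], [0.997, 0.074, -0.001], [-0.001, -0.001, -1.0]]
wrist_force: [0.2, -0.5, -2.1]
opening: 0.452
```

Request:
servo_tool --steps '[[[0,0,-3],[0,0,0]],[[0,0,-6],[0,0,0]],[[0,0,-9],[0,0,0]],[[0,0,-10.5],[0,0,0]],[[0,0,-10.5],[0,0,0]],[[0,0,-10.5],[0,0,0]],[[0,0,-10.5],[0,0,0]],[[0,0,-10.5],[0,0,0]]]'

```text
time_s: 13.0
position: [641.4, -41.7, 146.3]
tcp_rot: [[-0.077, 0.997, 0.004], [0.997, 0.077, -0.0], [-0.001, 0.004, -1.0]]
wrist_force: [0.0, -0.7, -3.1]
opening: 0.456
```

```bash
python3 - <<'E'
from h import *
snap(10)
from station import sensors
s=sensors.sense();P=s["position"];print(P,s["tcp_rot"][:,1],s["opening"])
crop('pics/side10.png','pics/c20.png',300,150,130,150,5)
crop('pics/top10.png','pics/c21.png',290,120,110,140,5)
E
```

```text
[641.10778512 -41.06484779 146.00926591] [0.99700841 0.07723309 0.0030469 ] 0.45667629143542915
```

View pics/c20.png

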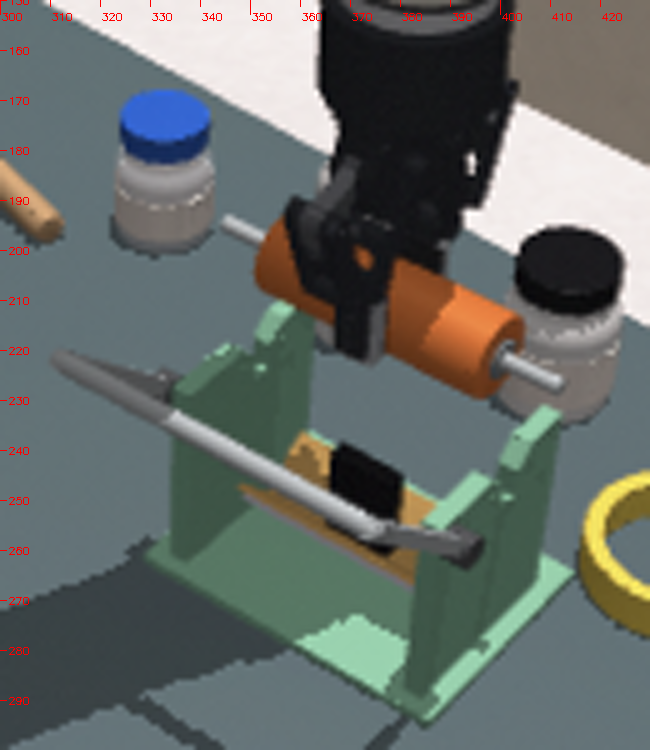

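View pics/c21.png

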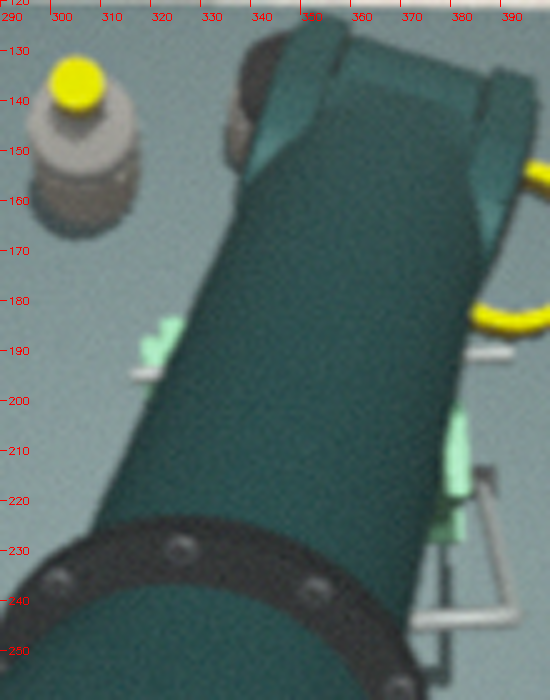

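```bash
python3 - <<'E'
from h import *
A,ra=tri((344.4,194),(316.2,195));B,rb=tri((412.6,226.6),(392.8,190.4))
print(A,ra,B,rb,np.linalg.norm(A-B)); M=(A+B)/2;print("mid",M,"yaw",np.degrees(np.arctan2(B[0]-A[0],A[1]-B[1])))
# stand tri from cheek far-top corners (both cams)
for nm,s,t in(("L far out",(358.5,206.5),(322,184)),("L far in",(363,208.5),(326.7,184)),("R far in",(407,231),(376,181)),("R far out",(411.5,233.5),(380.5,181)),("R near out",(388,254.5),(383,219.3)),):
    print(nm,tri(s,t))
# liner centre from grip/corners now
o=[("top",(320+9.5,196.3),(24,54,39)),("top",(330.5,215),(-24,54,39)),("top",(371,193.7),(24,-54,39)),("top",(372.3,212.6),(-24,-54,39)),
("side",(361.5,236.5),(24,54,39)),("side",(348.5,247.7),(-25,54,38))]
print(fit(o,[640,-40,4]))
E
```

```text
[634.87521554  47.39991477 163.43493521] 0.4616392886575227 [ 648.51870716 -129.55165702  165.4295535 ] 0.2902033879747137 177.48797741271594
mid [641.69696135 -41.07587113 164.43224436] yaw 4.408951663222348
L far out (array([673.49883357,  35.51113977, 111.6816806 ]), np.float64(0.726117655123403))
L far in (array([674.32234706,  23.45978614, 111.81876906]), np.float64(0.3843468607239515))
R far in (array([684.0400507 , -96.63914285, 109.9280729 ]), np.float64(0.5074088818419114))
R far out (array([ 684.77729315, -108.05659292,  109.04486692]), np.float64(0.3463478526562085))
R near out (array([ 590.37422953, -114.88943259,  115.62667551]), np.float64(0.4077915352416994))
(array([640.46518036, -41.18769137,   4.18249656]), array([[ 0.19793818,  0.1096748 ],
       [ 0.26330837, -0.41291104],
       [ 0.15311705,  0.42058424],
       [ 0.12690968, -0.32262092],
       [-0.54672905, -0.21585408],
       [-0.08229105, -0.21372888]]))
```

Request:
servo_tool --steps '[[[-0.1,0,-1.5],[0,0,0]],[[-0.1,0,-3],[0,0,0]],[[-0.1,0,-4.5],[0,0,0]],[[-0.1,0,-5.3],[0,0,0]],[[-0.1,0,-5.5],[0,0,0]],[[-0.1,0,-5.5],[0,0,0]],[[-0.1,0,-5.5],[0,0,0]],[[-0.1,0,-5.5],[0,0,0]]]'

```text
time_s: 13.77
position: [639.9, -40.9, 90.4]
tcp_rot: [[-0.078, 0.997, 0.002], [0.997, 0.078, -0.0], [-0.0, 0.002, -1.0]]
wrist_force: [-0.7, 0.5, -3.6]
opening: 0.454
```

```bash
python3 - <<'E'
from h import *
snap(11)
from station import sensors
s=sensors.sense();P=s["position"];print(P,s["wrist_force"])
crop('pics/side11.png','pics/c22.png',300,180,130,120,6)
crop('pics/top11.png','pics/c23.png',300,160,110,100,6)
E
```

```text
[639.67273383 -40.78244422  90.21891125] [-0.80415368  0.22413747 -1.9803031 ]
```

View pics/c22.png

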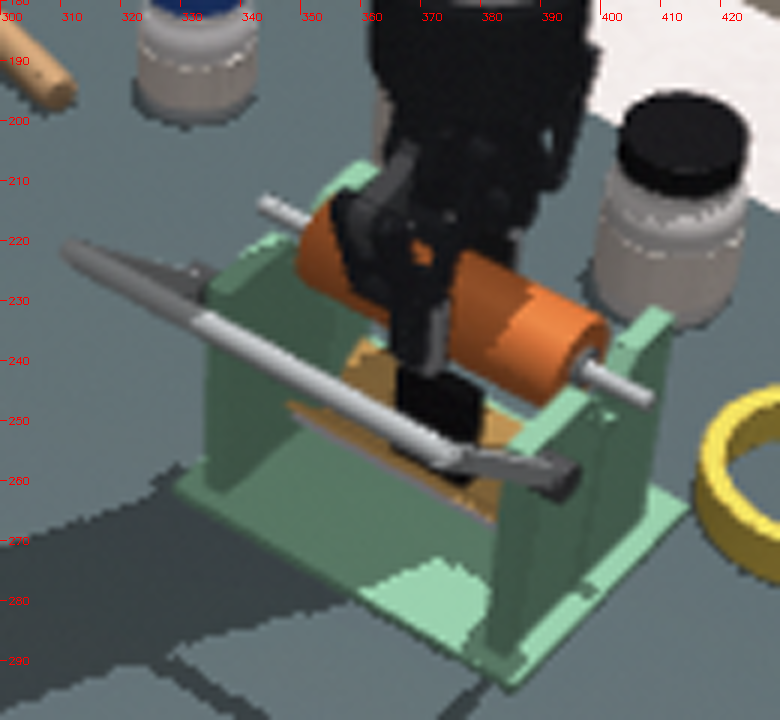

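View pics/c23.png

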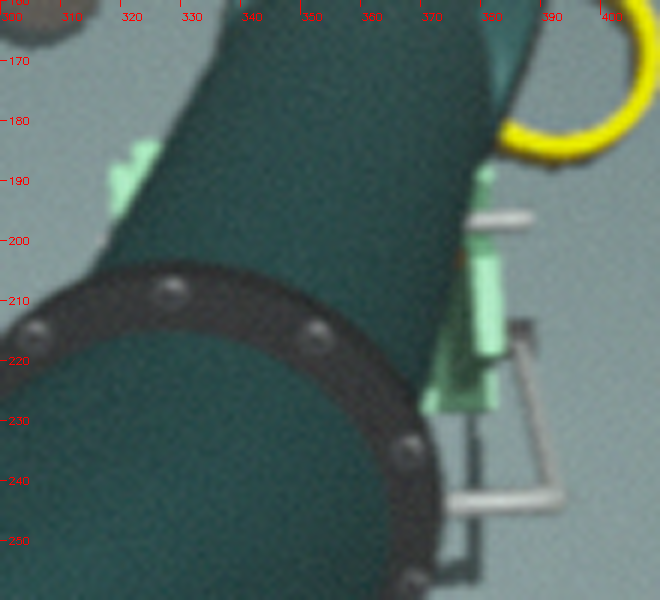

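Request:
servo_tool --steps '[[[0,0,-0.4],[0,0,0]],[[0,0,-0.8],[0,0,0]],[[0,0,-1.1],[0,0,0]],[[0,0,-1.3],[0,0,0]],[[0,0,-1.3],[0,0,0]],[[0,0,-1.3],[0,0,0]]]'

```text
time_s: 14.37
position: [639.0, -40.7, 76.1]
tcp_rot: [[-0.078, 0.997, -0.0], [0.997, 0.078, -0.0], [-0.0, -0.0, -1.0]]
wrist_force: [0.5, 0.1, -2.9]
opening: 0.455
```

Request:
servo_tool --steps '[[[0,0,-0.1],[0,0,0]],[[0,0,-0.2],[0,0,0]],[[0,0,-0.2],[0,0,0]],[[0,0,-0.2],[0,0,0]]]'

```text
time_s: 14.7
position: [639.1, -40.7, 75.7]
tcp_rot: [[-0.077, 0.997, 0.0], [0.997, 0.077, 0.001], [0.001, 0.0, -1.0]]
wrist_force: [-2.4, 0.5, 7.6]
opening: 0.452
```

```bash
python3 - <<'E'
from h import *
snap(12)
from station import sensors
s=sensors.sense();P=s["position"];print(P,s["wrist_force"])
crop('pics/side12.png','pics/c24.png',300,180,130,120,6)
E
```

```text
[639.10711773 -40.76719501  75.74247323] [-2.6075      0.82655053  7.01608124]
```

View pics/c24.png

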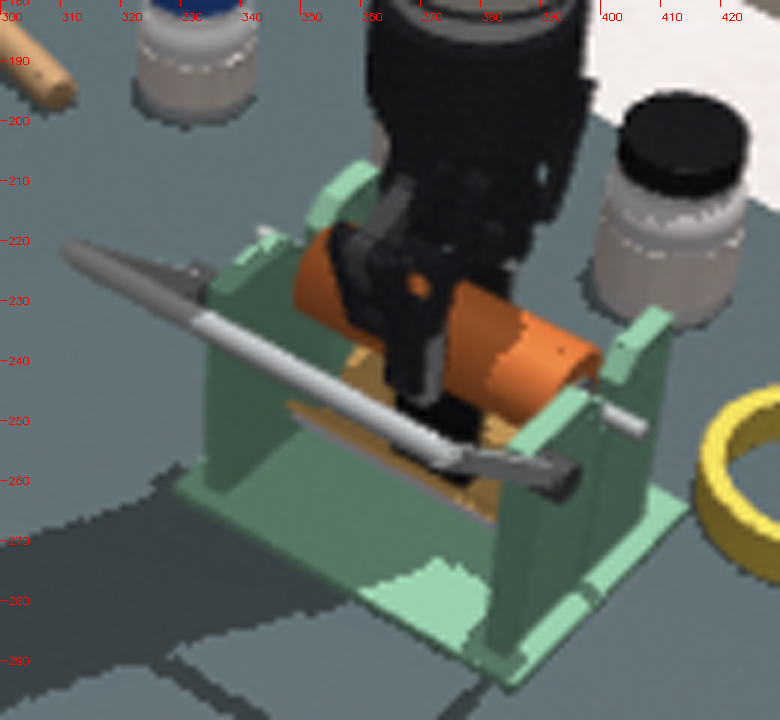

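Request:
servo_tool --steps '[[[0,0,0],[0,0,0]],[[0,0,0],[0,0,0]],[[0,0,0],[0,0,0]],[[0,0,0],[0,0,0]],[[0,0,0],[0,0,0]],[[0,0,0],[0,0,0]]]' --claw -0.4

```text
time_s: 15.3
position: [639.0, -40.7, 74.2]
tcp_rot: [[-0.078, 0.997, -0.0], [0.997, 0.078, -0.0], [-0.0, -0.0, -1.0]]
wrist_force: [0.5, -0.6, 0.7]
opening: 0.703
```

Request:
servo_tool --steps '[[[0,0,1],[0,0,0]],[[0,0,3],[0,0,0]],[[0,0,6],[0,0,0]],[[0,0,10],[0,0,0]],[[0,0,14],[0,0,0]],[[0,0,18],[0,0,0]],[[0,0,20],[0,0,0]],[[0,0,20],[0,0,0]]]'

```text
time_s: 15.97
position: [642.6, -41.7, 281.4]
tcp_rot: [[-0.077, 0.997, 0.012], [0.997, 0.077, -0.0], [-0.001, 0.012, -1.0]]
wrist_force: [0.7, 0.1, 0.2]
opening: 0.698
```

```bash
python3 - <<'E'
from h import *
snap(13)
from station import sensors
s=sensors.sense();P=s["position"];print(P,s["wrist_force"])
crop('pics/side13.png','pics/c25.png',300,180,130,120,6)
p=[640.2,-40.5,4.4]
for q in (2.3,2.35,2.4,2.45):
    for y in(79,-79):
        b=[-48+98*np.cos(q),y,102+98*np.sin(q)];print(q,y,proj("side",pose(p,b)).round(1),pose(p,b).round(0))
E
```

```text
[639.25936577 -40.71890528 275.81345122] [ 0.10064847  0.54286768 -1.09869284]
2.3 79 [[314.6 217.4]] [[521.  30. 175.]]
2.3 -79 [[376.9 250.9]] [[ 533. -128.  175.]]
2.35 79 [[313.5 219.4]] [[518.  29. 172.]]
2.35 -79 [[375.7 253.2]] [[ 530. -128.  172.]]
2.4 79 [[312.5 221.6]] [[514.  29. 168.]]
2.4 -79 [[374.6 255.4]] [[ 526. -128.  168.]]
2.45 79 [[311.5 223.7]] [[511.  29. 165.]]
2.45 -79 [[373.5 257.7]] [[ 523. -129.  165.]]
```

View pics/c25.png

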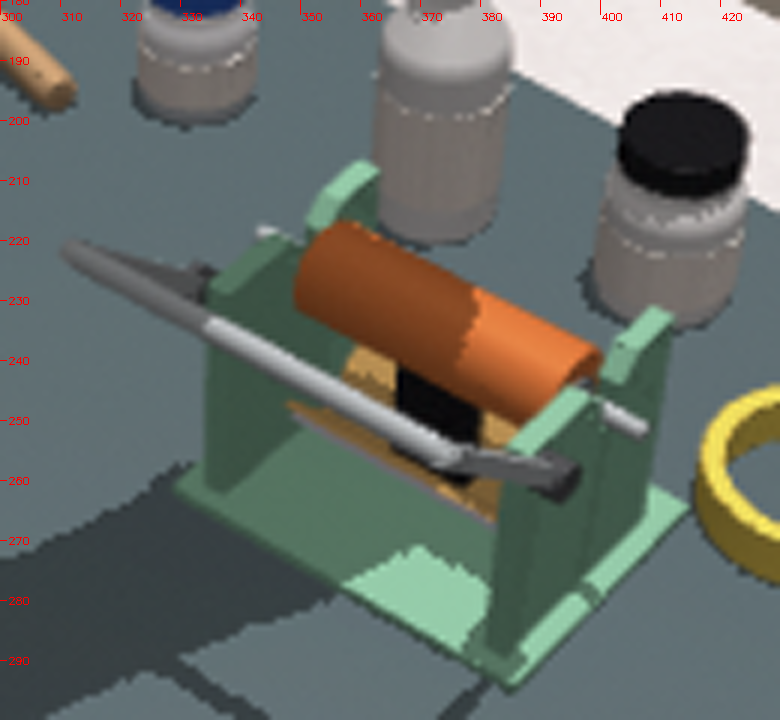

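Request:
servo_tool --steps '[[[-16.3,-1.2,0],[0,0,7]],[[-16.3,-1.2,0],[0,0,14]],[[-16.3,-1.2,0],[0,0,21]],[[-16.3,-1.2,0],[0,0,28]],[[-16.3,-1.2,0],[0,0,35]],[[-16.3,-1.2,0],[0,0,42]],[[-16.3,-1.2,0],[0,0,49]],[[-16.3,-1.2,0],[0,0,56]],[[-16.3,-1.2,0],[0,0,63]],[[-16.3,-1.2,0],[0,0,70]],[[-16.3,-1.2,0],[0,0,77]],[[-16.3,-1.2,0],[0,0,84]],[[-16.3,-1.2,0],[0,0,90]],[[-16.3,-1.2,0],[0,0,90]],[[-16.3,-1.2,0],[0,0,90]],[[-16.3,-1.2,0],[0,0,90]]]' --claw 1

```text
time_s: 17.4
position: [475.3, -52.7, 273.5]
tcp_rot: [[-0.997, -0.075, -0.002], [-0.075, 0.997, 0.0], [0.002, 0.0, -1.0]]
wrist_force: [0.3, -0.5, -1.2]
opening: 0.004
```

```bash
python3 - <<'E'
from station import sensors
s=sensors.sense();print(s["position"],s["tcp_rot"].round(3),s["opening"],s["joint_positions"])
import numpy as np
for th in np.arange(2.4,-.11,-.2):
    X=-48+98*np.cos(th);Z=102+98*np.sin(th);print(round(th,2),round(X,1),round(Z,1))
E
```

```text
[475.26508202 -52.67534975 273.45921414] [[-0.997 -0.075 -0.002]
 [-0.075  0.997  0.   ]
 [ 0.002  0.    -1.   ]] 0.004154134369185828 [ -5.57295135  12.97961506   7.72582401 120.83904734  -2.38288419
  46.4359887   97.92181086]
2.4 -120.3 168.2
2.2 -105.7 181.2
2.0 -88.8 191.1
1.8 -70.3 197.4
1.6 -50.9 200.0
1.4 -31.3 198.6
1.2 -12.5 193.3
1.0 4.9 184.5
0.8 20.3 172.3
0.6 32.9 157.3
0.4 42.3 140.2
0.2 48.0 121.5
-0.0 50.0 102.0
```

Request:
servo_tool --steps '[[[0,0,-4],[0,0,0]],[[0,0,-8],[0,0,0]],[[0,0,-11],[0,0,0]],[[0,0,-11.9],[0,0,0]],[[0,0,-11.9],[0,0,0]],[[0,0,-11.9],[0,0,0]],[[1,0.1,-11.9],[0,0,0]],[[1.8,0.15,-11.9],[0,0,0]],[[1.8,0.15,-11.9],[0,0,0]]]'

```text
time_s: 18.15
position: [498.6, -50.9, 157.3]
tcp_rot: [[-0.997, -0.078, 0.008], [-0.078, 0.997, -0.0], [-0.007, -0.001, -1.0]]
wrist_force: [0.9, 0.3, -0.0]
opening: -0.0
```

```bash
python3 - <<'E'
from h import *
snap(14)
from station import sensors
s=sensors.sense();print(s["position"],s["wrist_force"])
crop('pics/side14.png','pics/c26.png',290,130,130,140,5)
E
```

```text
[495.64510487 -51.07750475 156.43070942] [-0.1715449  -0.04668072  0.05819266]
```

View pics/c26.png

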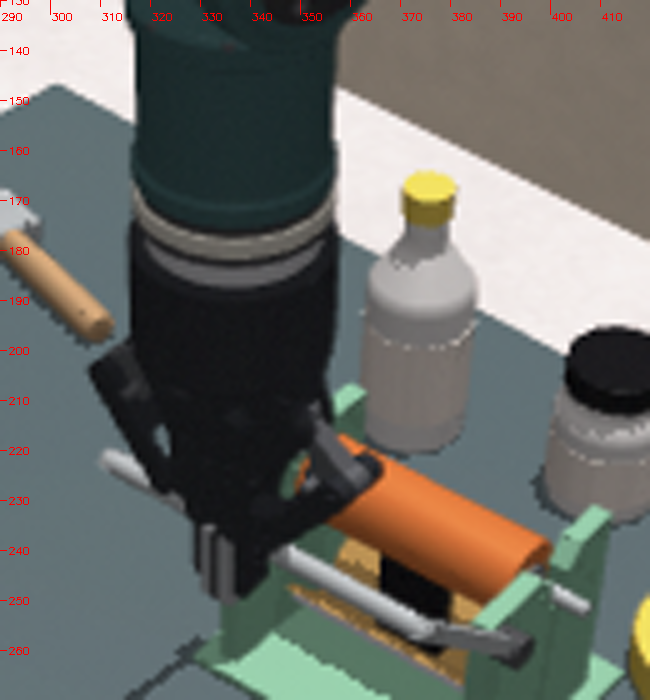

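Request:
servo_tool --steps '[[[1,0.08,0],[0,0,0]],[[1.75,0.13,0.6],[0,0,0]],[[2.5,0.2,1.2],[0,0,0]],[[3.35,0.26,1.7],[0,0,0]],[[4.2,0.32,2.2],[0,0,0]],[[5.1,0.39,2.5],[0,0,0]],[[6,0.46,2.8],[0,0,0]],[[7,0.54,3],[0,0,0]],[[8,0.62,3.1],[0,0,0]],[[9,0.7,3.1],[0,0,0]],[[10,0.77,3],[0,0,0]],[[10.9,0.84,2.8],[0,0,0]],[[11.8,0.91,2.4],[0,0,0]],[[12.7,0.98,2],[0,0,0]],[[13.6,1.05,1.5],[0,0,0]],[[13.6,1.05,1.5],[0,0,0]],[[13.6,1.05,1.5],[0,0,0]]]'

```text
time_s: 19.67
position: [630.5, -40.4, 169.5]
tcp_rot: [[-0.997, -0.078, -0.0], [-0.078, 0.997, 0.0], [0.0, 0.0, -1.0]]
wrist_force: [-1.3, -0.4, -0.0]
opening: -0.004
```

```bash
python3 - <<'E'
from h import *
snap(15)
from station import sensors
s=sensors.sense();print(s["position"],s["wrist_force"])
crop('pics/side15.png','pics/c27.png',290,100,140,150,5)
p=[640.2,-40.5,4.4]
for q in (1.1,1,.9,.8):
    for y in(79,-79):
        b=[-48+98*np.cos(q),y,102+98*np.sin(q)];print(q,y,proj("side",pose(p,b)).round(1))
E
```

```text
[629.88396151 -40.64994949 170.11613673] [-0.6850673   0.27860352  0.12118833]
1.1 79 [[347.  187.2]]
1.1 -79 [[408.6 216.8]]
1 79 [[349.3 187.2]]
1 -79 [[410.6 216.6]]
0.9 79 [[351.4 187.6]]
0.9 -79 [[412.3 216.7]]
0.8 79 [[353.3 188.3]]
0.8 -79 [[413.9 217.3]]
```

View pics/c27.png

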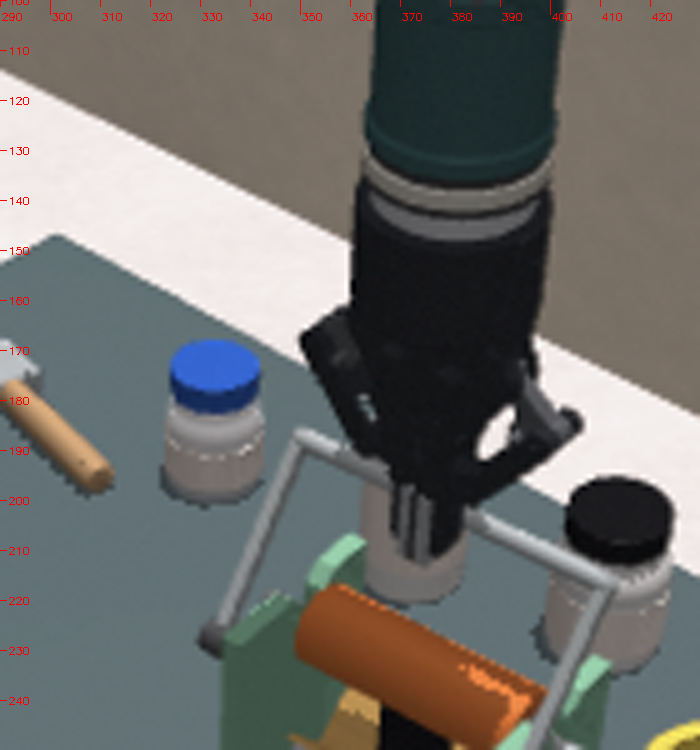

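Request:
servo_tool --steps '[[[0.8,0.06,-0.5],[0,0,0]],[[1.5,0.12,-1.2],[0,0,0]],[[2.2,0.17,-1.9],[0,0,0]],[[2.2,0.17,-1.9],[0,0,0]],[[2.2,0.17,-1.9],[0,0,0]],[[1.4,0.1,-1.2],[0,0,0]],[[0.8,0.06,1],[0,0,0]],[[0.8,0.06,3],[0,0,0]],[[0.8,0.06,3],[0,0,0]],[[3,0.2,3],[0,0,0]],[[4.2,0.3,3],[0,0,0]],[[4.2,0.3,3],[0,0,0]],[[4.2,0.3,3],[0,0,0]]]'

```text
time_s: 20.85
position: [671.6, -37.6, 200.3]
tcp_rot: [[-0.997, -0.078, -0.0], [-0.078, 0.997, 0.0], [0.0, 0.0, -1.0]]
wrist_force: [-0.6, -0.8, -0.5]
opening: 0.001
```

```bash
python3 - <<'E'
from h import *
snap(16)
from station import sensors
s=sensors.sense();print(s["position"],s["wrist_force"])
crop('pics/side16.png','pics/c28.png',290,100,140,150,5)
p=[640.2,-40.5,4.4]
for q in (.9,.8,.7,.6,.5):
    for y in(79,-79):
        b=[-48+98*np.cos(q),y,102+98*np.sin(q)];print(q,y,proj("side",pose(p,b)).round(1))
E
```

```text
[670.51232602 -37.88338708 199.98065085] [ 1.05959699 -0.20096025  0.39848419]
0.9 79 [[351.4 187.6]]
0.9 -79 [[412.3 216.7]]
0.8 79 [[353.3 188.3]]
0.8 -79 [[413.9 217.3]]
0.7 79 [[355.  189.5]]
0.7 -79 [[415.2 218.4]]
0.6 79 [[356.5 191. ]]
0.6 -79 [[416.2 219.8]]
0.5 79 [[357.7 192.9]]
0.5 -79 [[417.  221.5]]
```

View pics/c28.png

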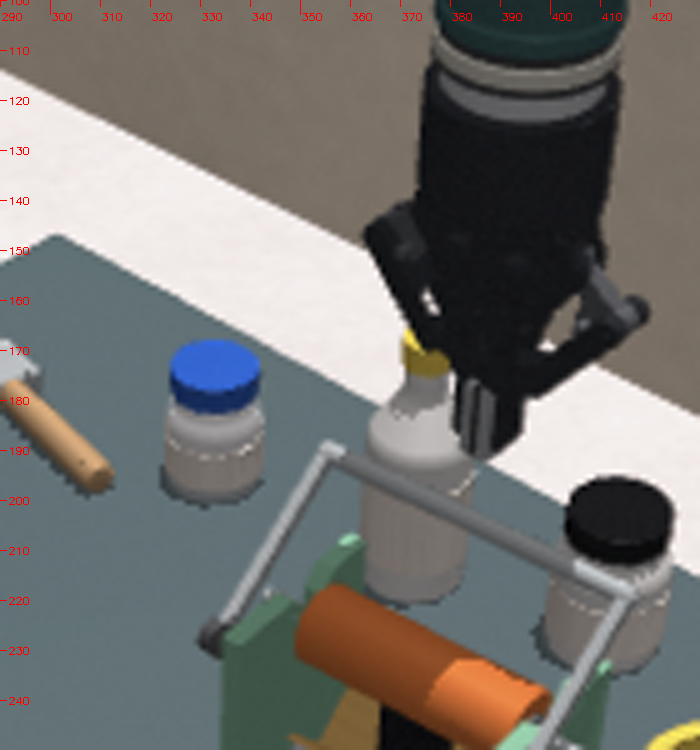

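Request:
servo_tool --steps '[[[0.2,0.02,-2],[0,0,0]],[[0.4,0.03,-3.2],[0,0,0]],[[0.5,0.04,-4],[0,0,0]],[[0.8,0.06,-4.7],[0,0,0]],[[1.2,0.09,-5.5],[0,0,0]],[[1.5,0.12,-6.3],[0,0,0]],[[1.7,0.13,-7.2],[0,0,0]],[[1.85,0.14,-8],[0,0,0]],[[2,0.15,-8.8],[0,0,0]],[[2,0.15,-9.2],[0,0,0]],[[2,0.15,-9.4],[0,0,0]],[[2,0.15,-9.6],[0,0,0]],[[2,0.15,-9.6],[0,0,0]]]'

```text
time_s: 22.03
position: [691.6, -36.1, 106.7]
tcp_rot: [[-0.997, -0.077, -0.001], [-0.077, 0.997, 0.001], [0.001, 0.001, -1.0]]
wrist_force: [-4.2, 0.8, 14.0]
opening: 0.002
```

```bash
python3 - <<'E'
from h import *
snap(17)
from station import sensors
s=sensors.sense();print(s["position"],s["wrist_force"])
crop('pics/side17.png','pics/c29.png',310,150,130,140,5)
E
```

```text
[691.57218745 -36.10816622 106.73828198] [-4.39820567  1.37046521 14.49024944]
```

View pics/c29.png

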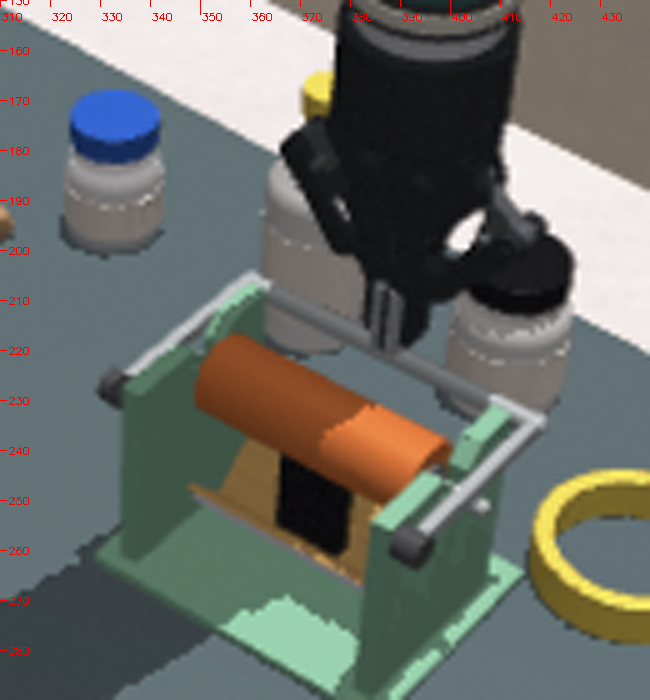

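Request:
servo_tool --steps '[[[0,0,-0.2],[0,0,0]],[[0,0,-0.2],[0,0,0]],[[0,0,-0.2],[0,0,0]]]'

```text
time_s: 22.38
position: [691.6, -36.1, 106.5]
tcp_rot: [[-0.997, -0.077, -0.001], [-0.077, 0.997, 0.001], [0.001, 0.001, -1.0]]
wrist_force: [-6.8, 0.8, 23.3]
opening: 0.002
```

Request:
servo_tool --steps '[[[0,0,1],[0,0,0]],[[0,0,4],[0,0,0]],[[0,0,8],[0,0,0]],[[0,0,12],[0,0,0]],[[0,0,16],[0,0,0]],[[-2,0,19],[0,0,0]],[[-5,3,20],[0,0,0]],[[-8,7,20],[0,0,0]],[[-10,11,20],[0,0,0]],[[-12,15,20],[0,0,0]],[[-15,19,20],[0,0,0]],[[-18,22,20],[0,0,0]],[[-20,25,20],[0,0,0]],[[-20,25,20],[0,0,0]],[[-20,25,20],[0,0,0]],[[-20,25,20],[0,0,0]]]'

```text
time_s: 23.72
position: [490.9, 214.7, 302.1]
tcp_rot: [[-0.997, -0.081, -0.001], [-0.081, 0.997, -0.0], [0.001, -0.0, -1.0]]
wrist_force: [-0.1, -0.2, 0.3]
opening: -0.001
```

```bash
python3 - <<'E'
from h import *
snap(18)
from station import sensors
s=sensors.sense();print(s["time_s"],s["position"],s["wrist_force"])
crop('pics/side18.png','pics/c30.png',310,180,130,120,6)
crop('pics/top18.png','pics/c31.png',300,160,100,90,7)
p=[640.2,-40.5,4.4]
for q in (.1,.05,0):
    for y in(79,-79):
        b=[-48+98*np.cos(q),y,102+98*np.sin(q)];print(q,y,proj("side",pose(p,b)).round(1),proj("top",pose(p,b)).round(1))
for y in(88,-88):print(proj("side",pose(p,[0,y,92])),proj("top",pose(p,[0,y,92])))
E
```

```text
23.8167 [492.62254639 212.35366154 302.20930506] [ 0.42091014 -0.19207527 -0.92049666]
0.1 79 [[359.9 203.2]] [[318.9 180.5]]
0.1 -79 [[417.7 231.7]] [[383.4 176.7]]
0.05 79 [[359.9 204.7]] [[318.9 180.9]]
0.05 -79 [[417.5 233.2]] [[383.1 177.1]]
0 79 [[359.9 206.3]] [[318.9 181.3]]
0 -79 [[417.3 234.8]] [[382.9 177.6]]
[[343.74822924 218.60548689]] [[316.49973477 202.2577063 ]]
[[407.9480842  252.08003504]] [[387.48613772 198.06794964]]
```

View pics/c30.png

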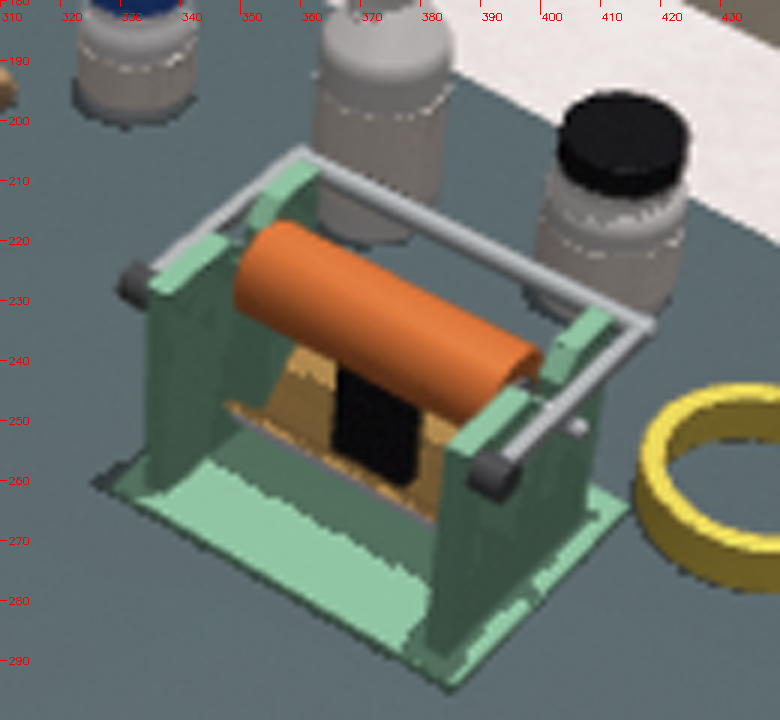

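View pics/c31.png

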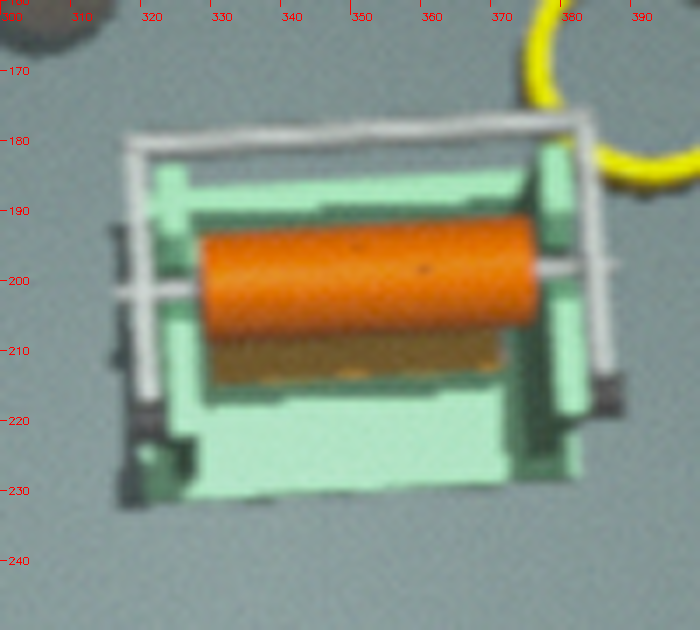

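View pics/top18.png

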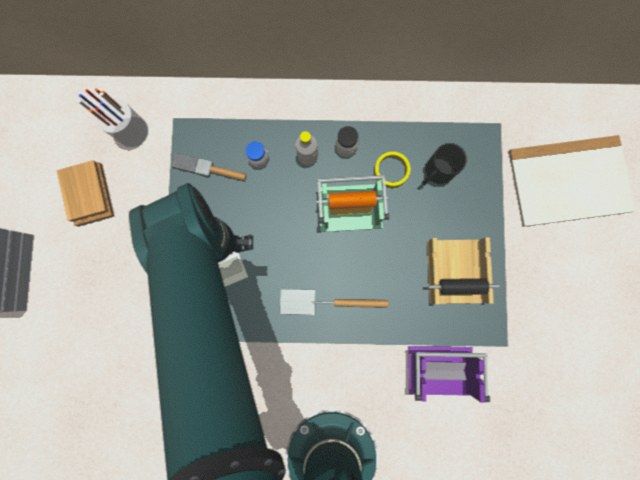

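```bash
python3 -c "
from station import bot;print(bot.hand_in())"
```

```text
the job is handed in; nothing more can be done
None
```

The inking stand is back together and the job is handed in at about 24 s of the 67 s allowed. The hand-in reports no verdict.

- **Liner:** it is nested in the trough and let go. In both camera views it lies in line with the trough, roughly 1 mm off centre along it.
- **Orange roller:** I lowered it with the fingers holding until both ends bottomed. The tool stopped at 75.7 mm, the height expected for a seated axle, with about 7 N of upward force, and then I opened the fingers. In the last pictures the -y tip is within about 1 px of its computed seated position. The +y tip is hidden in the side view and about in place in the top view.
- **Bail:** it is against its stop. The fingertips stopped at the closed bar height (106.5 mm against 107 mm) and met 23 N. The bar ends in the picture match an angle of 0 to 0.03 rad.
- **Everything else:** the grey roller and the other things look unmoved in the last top view, and the arm is clear of everything.

The two cameras disagreed by about 1 px (around 2 mm) throughout. I used compromise positions and relied on the V and the slot flares to centre the parts. No check failed.

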